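# Focus the fob engraver with its screw jack and start it

## Task

Get the wooden key fob ready on the small laser engraver and start it: first push the plywood nest tray fully home against the stop at the back of the jack platform, then swing the focus probe down under the head, then crank the screw jack up until the fob just touches the probe's sprung red tip, pushing it in by no more than 4 mm. Leave the jack at that height, swing the probe back up out of the way, and only then press the green start button. Leave the phone, the marker pen and the spare fobs where they lie.

Things in the scene. Friction and masses are not known exactly. Their poses are not given: they have to be found in the camera images.
- station: the laser engraver's fixed black base (40 mm tall, spanning x -95 to +175, y -75 to +175 mm) with jack and column. Origin: on the table under the beam axis. -x is its front (robot side), +y its left; all offsets below are along these axes. The 40 mm square column stands at x = +135 mm, 316 mm tall
- platform (a point): centre of the jack platform's upper face, on the beam axis. The platform is an aluminium plate 160 (x) by 130 (y) mm with a steel rail 8 mm tall along each side (83 mm apart inside) and a stop at the rear, inner face at x = +74 mm
- jack_top (a joint): rise of the jack platform in m, 0 at the start, at most 0.032; the platform's upper face is at height 125 mm + this value. It follows the crank, 8 mm per turn; the screw holds it at any height
- crank (a joint): angle in rad through which the jack's crank has been turned, 0 at the start; it turns through many turns, its knob may start anywhere round the axis. Clockwise, as seen from the crank's own side (from -y looking to +y), is positive and raises the platform: the knob goes from the top towards +x, then down. It takes about 2 N at the knob
- crank_axis (a point): point on the crank's axis, in the plane of the middle of its knob: in the station's frame at (0, -121, 62) mm. The axis is along the station's y and does not move
- crank_grip (a point): middle of the black knob of the crank, a cylinder 17 mm thick and 46 mm long lying along the station's y, 28 mm from the crank's axis. It spins on its pin, so it can be held between the fingers from above while it goes round
- jig: plywood nest tray, loose on the platform between the rails (80 mm wide, 180 long, 8 thick, about 90 g). Origin: centre of its underside; x along the platform. At its front edge, from 84 to 90 mm in front of the origin, stands an orange push lip 50 mm wide, its top 16 mm above the underside. Starts drawn out 25 to 45 mm to the front; fully home its origin is at x = -16 mm in the station's frame
- fob: round brown wooden key fob, disc 40 mm across and 8 mm thick, with a tab and a steel ring towards the front; it lies in the tray's pocket, its underside 4 mm above the tray's underside. Origin: centre of the underside of the disc; with the tray home the disc is under the beam, give or take 2 mm
- fob_top (a point): centre of the fob's upper face
- focus (a point): point on the beam axis where the free probe tip ends when the probe is down: the height to which the fob's upper face must be raised. Fixed for the run, but the head may sit anywhere in a range of 10 mm from run to run. The head is 42 by 44 mm, its underside 45 mm and its top 101 mm above this point
- probe (a joint): angle of the focus probe's rocker in rad: 0 swung down to its stop (tip under the head), 1.05 swung up to its stop, clear of the beam. It turns about an axis along the station's x, 40 mm in front of the beam and 66 mm above the focus point, on a steel boss 18 mm across that reaches 45 mm in front of the beam, and stays where it is left; about 1 N at the red ball moves it
- probe_knob (a point): centre of the red ball (17 mm across) on the rocker's thumb lever, 45 mm above the rocker's axis, in front of the head. With the probe up it leans 0.525 rad to the right (-y); pushing it across to the left (+y) to lean as far left swings the probe down; pushing it back to the right swings the probe up
- probe_tip (a joint): how far the probe's sprung red tip is pushed in, in m: 0 free, stop at 0.009; it takes about 0.4 to 0.9 N
- start (a joint): travel of the green start button in m: 0 out, 0.005 pressed fully; springs back; 4 N
- start_top (a point): centre of the upper face of the green start button (24 mm across), on the left of the base; it is pressed straight down
- phone: black phone lying left of the engraver, 150 by 73 by 10 mm; leave it alone
- marker: white and gold paint marker pen lying in front of the base, 15 mm thick, 125 mm long; leave it alone
- spare_fob_a: dark brown spare key fob on the table, right of the engraver; leave it alone
- spare_fob_b: dark brown spare key fob on the table, right of the engraver; leave it alone
Not all that is in view belongs to the job. What is shaped like the fob but orange or white is not meant.

How it is judged:
On the way, in this order (a step that is already met when the one before it is completed fails the run):
1. the tray is pushed home against the rear stop (x of jig in the frame of station above -0.02 m), for 0.2 s.
2. the probe is swung down to its stop (value of joint probe below 0.09 rad), for 0.2 s.
3. the jack is raised until the fob touches the probe's tip and pushes it in by no more than 4 mm (contact force between fob and probe_tip above 0.05 N and value of joint probe_tip below 0.004 m and value of joint probe below 0.09 rad), for 0.3 s.
4. the probe is swung up, clear of the beam (value of joint probe above 0.85 rad), for 0.2 s.
5. the start button is pressed (value of joint start above 0.003 m), for 0.05 s.
At the end, for the whole second after the job is handed in: The tray stands within 4 mm of the stop, the fob lies flat under the beam (within 8 mm) with its upper face between 1.5 mm below and 4.5 mm above the focus point, the probe is swung up (beyond 0.85 rad), the start button is out again and everything is at rest (x of jig in the frame of station above -0.02 m and z of fob_top in the frame of focus between -0.0015 and 0.0045 m and horizontal distance between fob_top and focus below 0.008 m and angle between fob's own z axis and vertical below 0.08 rad and value of joint probe above 0.85 rad and value of joint start below 0.0015 m and linear speed of fob below 0.01 m/s); the robot touches nothing.
It fails at once if the fob is driven hard into the probe (tip pushed in more than 6.5 mm) (value of joint probe_tip above 0.0065 m).
It fails at once if the start button is pressed while the probe is not swung up (value of joint start above 0.003 m and value of joint probe below 0.85 rad).
It fails at once if the phone is moved by more than 20 mm (distance of phone from where it was at the start of the episode above 0.02 m).
It fails at once if the marker pen is moved by more than 20 mm (distance of marker from where it was at the start of the episode above 0.02 m).
It fails at once if a spare fob is moved by more than 20 mm (distance of any of spare_fob_a, spare_fob_b from where it was at the start of the episode above 0.02 m).
It also fails if it takes over 72 s, if anything falls off the work surface, if the arm or the gripper's body presses on something with over 40 N, if the wrist force passes 120 N, or if a joint passes its speed limit or range.

## Robot

A 6-joint arm with a two-finger parallel gripper is mounted at the origin on the work surface. World frame = base frame: x ahead of the robot, y to its left, z up, the work surface at z = 0. Lengths are in m, angles in rad, forces in N, time in s.
With the tool pointing down it reaches from about 0.25 to 0.725 m from the base axis. Payload 4 kg.
Tool frame: the origin (TCP) lies at the very end of the fingers, on their centre line; the grasp point (between the pads) lies 19 mm behind it; z points along the fingers, y is the line along which they close (so a half turn about z gives the same grasp; the last joint's range is limited). The gripper opens to 85 mm and grips with 20 to 120 N. Pads are 22 mm wide; open, the fingers measure 114 mm over their backs; the gripper's body (76 mm by 85 mm) begins 54 mm behind the grasp point. The pads swing forward as they close: fully open they stand 13 mm farther back than shut.
Start: joints at [-1.134, 0.241, 0.005, 1.335, 0, 1.571], TCP at [0.212, -0.453, 0.231] pointing down, gripper open.
Joint ranges: [-2.72, 2.72], [-1.05, 1.87], [-1.09, 1.28], [-1.99, 2.15], [-1.42, 1.44], [-3.14, 3.14]. Speed limits (rad/s): [2.79, 2.79, 3.14, 3.14, 3.14, 3.14].

## Interface

Orientations are given as a unit quaternion [x, y, z, w].
In Python, from workcell import telemetry, vision, workorder gives the robot as it stands.
- The arm moves only by the shell command python3 -m inch 'ROWS'. ROWS is JSON, a list of rows, each a list of 3 entries, a list of its own where there are three numbers: the turn, a rotation vector about the tool's x, y, z scaled (see below), then the shift along the tool's x, y, z scaled (see below), then the closure, from -1 (fully open) to 1 (shut). A call has 1 to 10 rows; each row shifts and turns the commanded pose from where the row before left it, along the tool's axes as they then stand; what a row does not reach is not made up. The controller multiplies each number of a shift by 0.3 m and each number of a turn by 360 degrees. A row lasts 1/12 s, in which the tool goes at most 41.7 mm and 7.16 degrees, less where a joint would pass 70% of its speed; a pose out of reach is approached as far as the arm can. A call with a number of a shift or a turn outside -1 to 1 is refused whole. A call with a gripper value outside its range is refused whole. The fingers move at their own pace and stop on an object; the grip force is fixed at half the most. Time passes only in rows, so rows that do not move let the fingers close. It gives the time, the measured TCP pose, the force, the opening and the grip force at its end, in the units of the state.
- telemetry.get_obs(): the state, without advancing time (a new reading comes with each control period).
- vision.camera(name): name is "scene" or "top" or "wrist"; returns a dict with "img" (384x512x3 uint8, red, green, blue), "fov_y" (degrees; the focal length in pixels is half the picture's height over the tangent of half this angle, whatever the lens; pixels are square), "cx", "cy" (the principal point, pixels), "pose" (4x4, takes a point from camera to world coordinates). Camera axes: x right, y up, looking along -z (the intrinsics and any distortion apply to the point x, -y, -z); pixel columns grow to the right and rows downward; lengths in m; the calibration is good to about 2 mm. A picture is of the moment at which its call begins. There is no depth.
- workorder.job_done(): hands the job in; it is judged then, once.
The state is a dict: "clock": time; "joint_pos": joint angles; "joint_vel": joint speeds; "tau": joint torques, N m; "eef_pos": TCP position; "tool_rot": TCP orientation; "ft_force": force on the tool from outside, world axes, zero at the start; "ft_torque": the same for the moment, N m; "grip_width": finger opening in m; "grasp_force": force on a finger pad.
Only numpy, scipy, OpenCV 4.12 (cv2) and the standard library are available. Lean on these libraries where they do the work, as an engineer would, in place of code of your own. Each camera call takes 0.05 s, during which the arm holds its last target. There are 200 camera calls.

## Working session

There is one attempt and no reset: what is moved stays moved. The work goes in short steps, Python scripts to look and compute and a shell command to move; the robot and the scene stay as the last step left them, time stands still between calls to the robot, and variables do not carry over. Pictures are saved under pics/ and viewed, at most 10 in all, crops included, and the job is handed in when it is done.

```bash
ls; mkdir -p pics; python3 - <<'E'
from workcell import telemetry, vision
import cv2, json
for n in ("scene","top"):
    c=vision.camera(n); cv2.imwrite(f"pics/{n}0.png",cv2.resize(c["img"][:,:,::-1],(800,600),interpolation=cv2.INTER_CUBIC))
    print(n,c["fov_y"],c["cx"],c["cy"],c["pose"].round(4).tolist() if hasattr(c["pose"],"round") else c["pose"],[k for k in c])
o=telemetry.get_obs(); print(o)
E
```

```text
pics
scene 50.272652586609446 261.7786570702662 190.49269814538297 [[-0.0767, -0.7417, 0.6663, 1.229], [0.9971, -0.0552, 0.0533, 0.1003], [-0.0028, 0.6684, 0.7438, 0.8493], [0.0, 0.0, 0.0, 1.0]] ['img', 'fov_y', 'cx', 'cy', 'pose']
top 49.8518793010215 255.6727504914973 189.32361189231716 [[-0.0022, 0.9942, -0.1077, 0.5007], [-0.9999, -0.0034, -0.0112, 0.0356], [-0.0115, 0.1077, 0.9941, 1.0493], [0.0, 0.0, 0.0, 1.0]] ['img', 'fov_y', 'cx', 'cy', 'pose']
{'clock': 0.1, 'joint_pos': array([-1.13402649e+00,  2.41343254e-01,  3.87667439e-03,  1.33520564e+00,
        1.09684543e-05,  1.57079870e+00]), 'joint_vel': array([-0.00010993, -0.00116954,  0.00409264,  0.00095404, -0.00122456,
        0.00156471]), 'tau': array([-1.15350226e-04, -3.73136902e+01,  2.53010219e+01,  1.08622733e-02,
       -1.11201709e-04, -5.05166724e-06]), 'eef_pos': array([ 0.21127375, -0.4525531 ,  0.23050594]), 'tool_rot': array([ 9.76248464e-01,  2.16651926e-01, -1.97856002e-04, -9.16855967e-04]), 'ft_force': array([-0.62706437,  0.6173273 , -0.98580122]), 'ft_torque': array([-0.014562  , -0.03632575, -0.05825326]), 'grasp_force': 0.0, 'grip_width': 0.08485716749758287}
```

View pics/scene0.png

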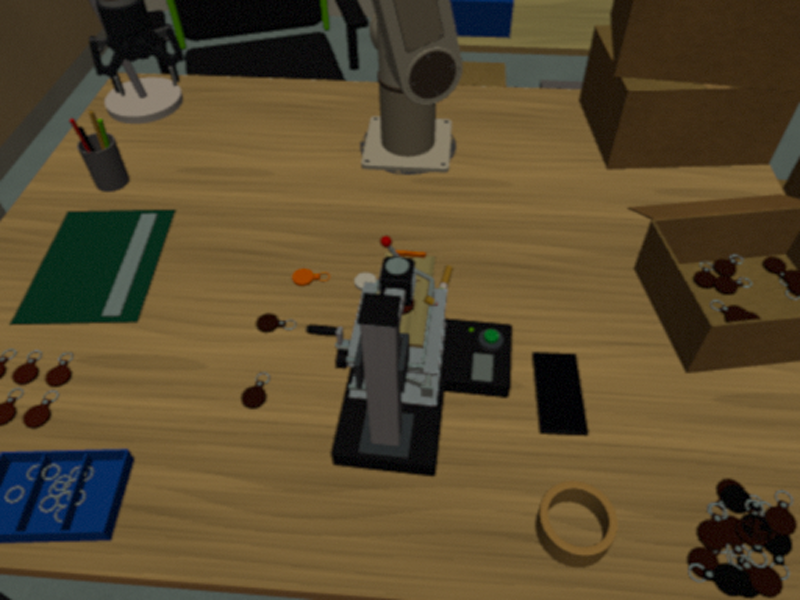

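View pics/top0.png

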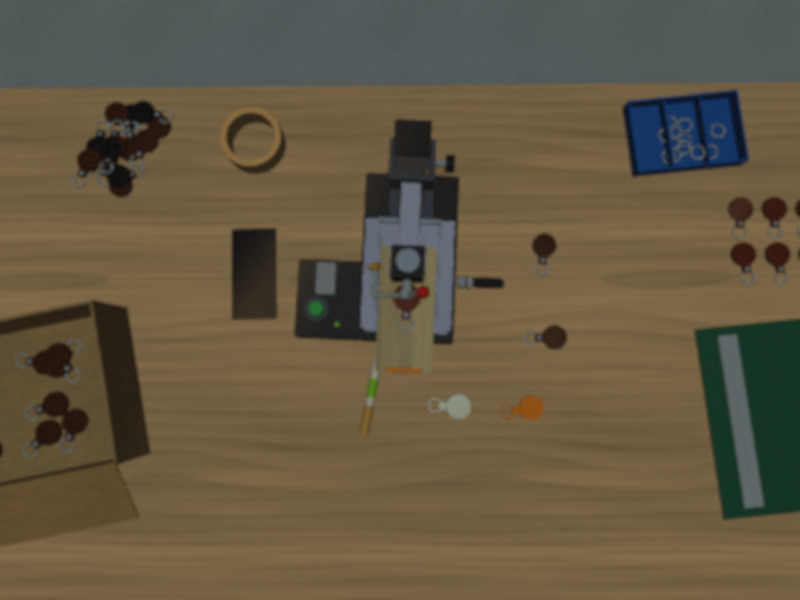

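```bash
cat > h.py <<'E'
import numpy as np, cv2
from workcell import telemetry, vision
def crop(n,name,u0,v0,w,h,s,c=None):
    c=c or vision.camera(n)
    im=c["img"][v0:v0+h,u0:u0+w,::-1]
    im=cv2.convertScaleAbs(im,alpha=1.7,beta=10)
    cv2.imwrite("pics/"+name,cv2.resize(im,None,fx=s,fy=s,interpolation=cv2.INTER_CUBIC))
def at(c,u,v,z):
    f=len(c["img"])/2/np.tan(np.radians(c["fov_y"])/2)
    P=np.array(c["pose"]); d=P[:3,:3]@np.array([(u-c["cx"])/f,-(v-c["cy"])/f,-1])
    return P[:3,3]+d*(z-P[2,3])/d[2]
def proj(c,p):
    f=len(c["img"])/2/np.tan(np.radians(c["fov_y"])/2)
    P=np.array(c["pose"]); q=P[:3,:3].T@(np.array(p)-P[:3,3])
    return c["cx"]+f*q[0]/-q[2], c["cy"]-f*q[1]/-q[2]
E
python3 - <<'E'
from h import *
crop("top","topc.png",180,105,150,110,5.3)
crop("scene","scc.png",190,140,150,112,5.3)
E
```

```text
(no output)
```

View pics/topc.png

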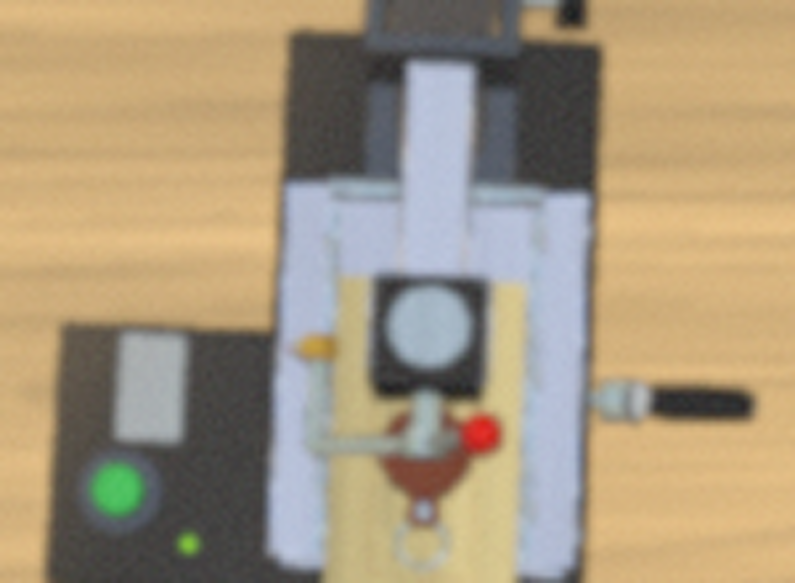

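View pics/scc.png

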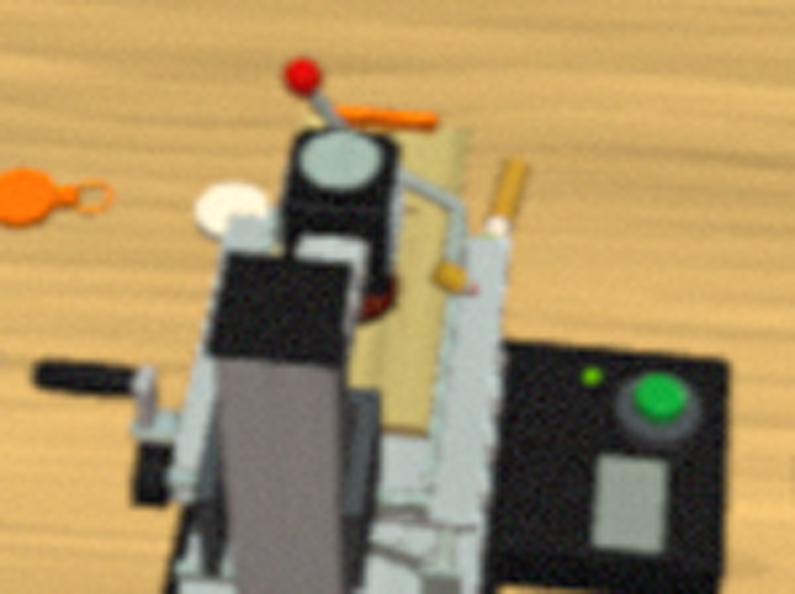

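```bash
cat >> h.py <<'E'
from scipy.optimize import least_squares
def tri(ct,a,cs,b):
    r=least_squares(lambda p: np.r_[np.subtract(proj(ct,p),a),np.subtract(proj(cs,p),b)],[.5,0,.2]); return r.x.round(4), (2*r.cost)**.5
E
python3 - <<'E'
from h import *
ct,cs=vision.camera("top"),vision.camera("scene")
T=lambda u,v:(180+u/5.3,105+v/5.3); S=lambda u,v:(190+u/5.3,140+v/5.3)
for n,p in dict(LR=(285,180),RR=(592,190),LF=(268,555),RF=(580,575)).items(): print(n,at(ct,*T(*p),.125).round(4))
for n,p in dict(tl=(290,33),tr=(600,45)).items(): print("base",n,at(ct,*T(*p),.04).round(4))
print("ball",*tri(ct,T(481,433),cs,S(302,75)))
print("headtop disc",*tri(ct,T(430,327),cs,S(342,160)))
print("knob",*tri(ct,T(702,403),cs,S(85,377)))
print("knob end",*tri(ct,T(752,405),cs,S(36,373)))
print("start",*tri(ct,T(117,488),cs,S(661,393)))
print("lip (scene) ends top edge", at(cs,*S(340,108),.141).round(4),at(cs,*S(437,116),.141).round(4))
print("lip top cam",at(ct,386/800*512,369/800*512,.141).round(4),at(ct,420/800*512,371/800*512,.141).round(4))
print("probe tip", *tri(ct,T(300,348),cs,S(472,288)))
print("fob", at(ct,*T(428,450),.137).round(4))
for n,p in dict(l=(340,278),r=(526,285)).items(): print("tray rear",n,at(ct,*T(*p),.133).round(4))
E
```

```text
LR [0.7166 0.0957 0.125 ]
RR [ 0.7116 -0.0363  0.125 ]
LF [0.555  0.1024 0.125 ]
RF [ 0.5462 -0.0293  0.125 ]
base tl [0.8074 0.0991 0.04  ]
base tr [ 0.8007 -0.0475  0.04  ]
ball [0.592  0.0165 0.2516] 0.935132581947702
headtop disc [0.6324 0.0356 0.245 ] 1.334555285653912
knob [ 0.6235 -0.0844  0.0884] 1.3154622512413092
knob end [ 0.6226 -0.1067  0.0881] 1.1622211464734509
start [0.5896 0.178  0.0585] 1.1448752498979327
lip (scene) ends top edge [0.4953 0.0228 0.141 ] [0.4973 0.0686 0.141 ]
lip top cam [0.4962 0.0649 0.141 ] [0.4933 0.0174 0.141 ]
probe tip [0.6353 0.0883 0.1767] 1.5217577848434036
fob [0.5982 0.0346 0.137 ]
tray rear l [0.6722 0.0717 0.133 ]
tray rear r [ 0.6688 -0.0072  0.133 ]
```

```bash
cat >> h.py <<'E'
from scipy.spatial.transform import Rotation as R
X0,Y0,YAW=.6323,.0355,-.04
def st(p): d=np.array(p)[:2]-[X0,Y0]; c,s=np.cos(YAW),np.sin(YAW); return np.r_[c*d[0]+s*d[1],-s*d[0]+c*d[1],p[2]]
def wo(q): c,s=np.cos(YAW),np.sin(YAW); return np.r_[X0+c*q[0]-s*q[1],Y0+s*q[0]+c*q[1],q[2]]
def need(q):
    "scaled tool shift to station point q, and scaled turn to station alignment"
    o=telemetry.get_obs(); r=R.from_quat(o["tool_rot"]); c,s=np.cos(YAW),np.sin(YAW)
    t=R.from_matrix(np.array([[-s,c,0],[c,s,0],[0,0,-1]]).T.T if 0 else np.column_stack([[-s,c,0],[c,s,0],[0,0,-1]]))
    print("t",round(o["clock"],2),"st",(st(o["eef_pos"])*1e3).round(1),"F",o["ft_force"].round(1),"turn/360",((r.inv()*t).as_rotvec()/2/np.pi).round(4),"shift/.3",(r.inv().apply(wo(q)-o["eef_pos"])/.3).round(4), "aligned",(t.inv().apply(wo(q)-o["eef_pos"])/.3).round(4),"w",round(o["grip_width"],4))
E
python3 - <<'E'
from h import *
need([-.20,0,.2305])
ct=vision.camera("top")
for n,p in dict(fa=(544,245),fb=(553,337),m1=(375,362),m2=(365,432)).items(): print(n,(st(at(ct,p[0]*.64,p[1]*.64,.008))*1e3).round(0))
E
```

```text
t 0.3 st [-401.  -504.8  231. ] F [0.7 0.3 0.7] turn/360 [-1.000e-04 -1.000e-04 -1.741e-01] shift/.3 [ 1.3675 -1.1875  0.0025] aligned [1.6826e+00 6.7000e-01 1.6000e-03] w 0.0852
fa [  73. -222.    8.]
fb [ -77. -238.    8.]
m1 [-128.   46.    8.]
m2 [-239.   58.    8.]
```

```bash
python3 -m inch '[[[0,0,-0.0194],[0,0,0],1],[[0,0,-0.0194],[0,0,0],1],[[0,0,-0.0194],[0,0,0],1],[[0,0,-0.0193],[0,0,0],1],[[0,0,-0.0193],[0,0,0],1],[[0,0,-0.0193],[0,0,0],1],[[0,0,-0.0194],[0,0,0],1],[[0,0,-0.0193],[0,0,0],1],[[0,0,-0.0193],[0,0,0],1]]'
python3 -c "
from h import *
need([-.20,0,.2305])"
```

```text
clock: 1.1
eef_pos: [0.2115, -0.453, 0.2313]
tool_rot: [0.719, 0.695, 0.0, -0.0]
ft_force: [-0.5, 0.3, -0.7]
grip_width: -0.0002
grasp_force: 0.0
t 1.1 st [-400.9 -505.   231.3] F [-0.5  0.3 -0.7] turn/360 [-0.     -0.      0.0009] shift/.3 [1.6793 0.6797 0.0027] aligned [1.6832 0.6698 0.0026] w -0.0002
```

```bash
python3 -m inch '[[[0,0,0.0009],[0.12,0.048,0],1],[[0,0,0],[0.12,0.048,0],1],[[0,0,0],[0.12,0.048,0],1],[[0,0,0],[0.12,0.048,0],1],[[0,0,0],[0.12,0.048,0],1],[[0,0,0],[0.12,0.048,0],1],[[0,0,0],[0.12,0.048,0],1],[[0,0,0],[0.12,0.048,0],1],[[0,0,0],[0.12,0.048,0],1],[[0,0,0],[0.12,0.048,0],1]]'
python3 -m inch '[[[0,0,0],[0.12,0.048,0],1],[[0,0,0],[0.12,0.048,0.05],1],[[0,0,0],[0.12,0.048,0.05],1],[[0,0,0],[0.12,0.046,0.05],1],[[0,0,0],[0,0,0.1],1],[[0,0,0],[0,0,0.09],1],[[0,0,0],[0,0,0],1]]'
python3 -c "
from h import *
need([-.16,0,.129])"
```

```text
clock: 1.93
eef_pos: [0.372, -0.0981, 0.2316]
tool_rot: [0.723, 0.691, 0.0, 0.0]
ft_force: [0.2, -0.5, -1.2]
grip_width: 0.0002
grasp_force: 0.0
clock: 2.52
eef_pos: [0.4312, 0.0419, 0.1247]
tool_rot: [0.722, 0.692, -0.004, -0.003]
ft_force: [-0.5, -0.1, -0.4]
grip_width: 0.0
grasp_force: 0.0
t 2.52 st [-201.2   -1.6  124.7] F [-0.5 -0.1 -0.4] turn/360 [-0.0016  0.0002 -0.0005] shift/.3 [ 0.0059  0.1373 -0.0158] aligned [ 0.0054  0.1375 -0.0145] w 0.0
```

```bash
python3 -m inch '[[[0,0,0],[0.006,0.06,-0.013],1],[[0,0,0],[0,0.06,0],1],[[0,0,0],[0,0.03,0],1],[[0,0,0],[0,0.02,0],1],[[0,0,0],[0,0.02,0],1],[[0,0,0],[0,0.02,0],1],[[0,0,0],[0,0.02,0],1]]'
python3 - <<'E'
from h import *
need([-.12,0,.129])
crop("top","p1.png",190,130,120,120,5)
E
```

```text
clock: 3.1
eef_pos: [0.5039, 0.0397, 0.1336]
tool_rot: [0.723, 0.691, -0.0, -0.0]
ft_force: [-1.4, 0.6, 2.1]
grip_width: 0.0002
grasp_force: 1.5
t 3.1 st [-128.4   -0.9  133.6] F [-1.4  0.6  2.1] turn/360 [-0.0001 -0.     -0.001 ] shift/.3 [0.0033 0.0282 0.0152] aligned [0.0031 0.0282 0.0152] w 0.0002
```

View pics/p1.png

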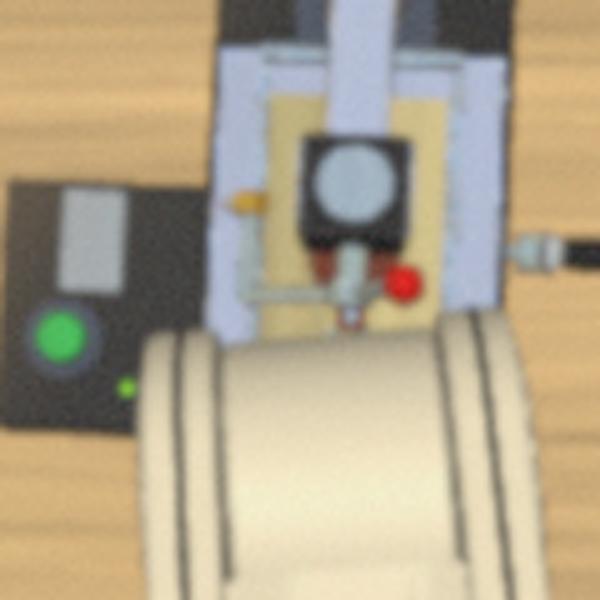

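```bash
python3 -m inch '[[[0,0,0],[0,0.015,0.008],1],[[0,0,0],[0,0.015,0],1],[[0,0,0],[0,0.01,0],1],[[0,0,0],[0,0,0],1]]'; python3 -m inch '[[[0,0,0],[0,0.006,0],1],[[0,0,0],[0,0.006,0],1],[[0,0,0],[0,0.0,0],1]]'
python3 -c "
from h import *
need([-.12,0,.129])"
```

```text
clock: 3.48
eef_pos: [0.5163, 0.0394, 0.1308]
tool_rot: [0.723, 0.691, -0.0, -0.0]
ft_force: [-2.7, 0.6, 3.9]
grip_width: 0.0002
grasp_force: 2.1
clock: 3.73
eef_pos: [0.5195, 0.0393, 0.131]
tool_rot: [0.723, 0.691, -0.0, -0.0]
ft_force: [-5.0, 0.9, 6.2]
grip_width: 0.0001
grasp_force: 3.2
t 3.73 st [-112.9   -0.7  131. ] F [-5.   0.9  6.2] turn/360 [-0.0001 -0.     -0.0009] shift/.3 [ 0.0022 -0.0237  0.0067] aligned [ 0.0023 -0.0237  0.0067] w 0.0001
```

```bash
python3 -m inch '[[[0,0,0],[0,0.006,-0.003],1],[[0,0,0],[0,0.006,-0.003],1],[[0,0,0],[0,0.0,0],1]]'
python3 - <<'E'
from h import *
need([-.12,0,.129])
crop("top","p2.png",190,120,120,90,6)
E
```

```text
clock: 3.98
eef_pos: [0.5236, 0.0392, 0.1332]
tool_rot: [0.723, 0.691, 0.0, 0.0]
ft_force: [-4.1, -0.4, 5.2]
grip_width: 0.0002
grasp_force: 3.2
t 3.98 st [-108.8   -0.7  133.2] F [-4.1 -0.4  5.2] turn/360 [ 0.0001 -0.     -0.0009] shift/.3 [ 0.002  -0.0374  0.0139] aligned [ 0.0022 -0.0374  0.0139] w 0.0002
```

View pics/p2.png

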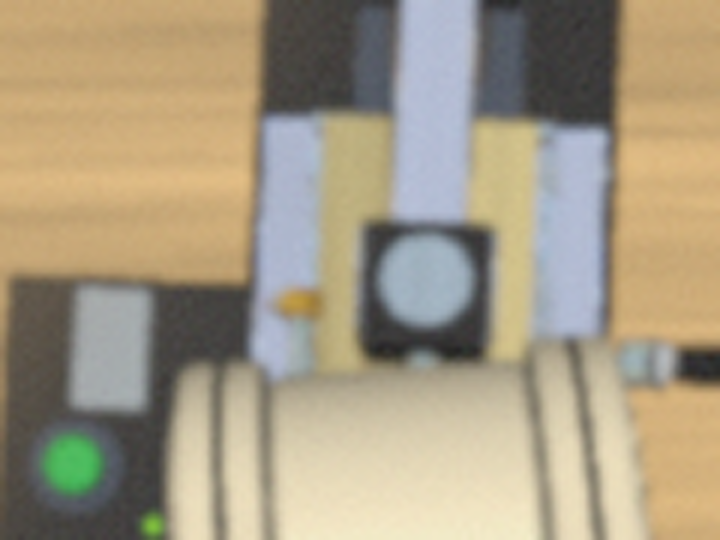

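```bash
python3 - <<'E'
from h import *
ct=vision.camera("top");cs=vision.camera("scene")
print(st(at(ct,190+300/5,130+96/5,.133)),st(at(ct,190+350/6,120+117/6,.133)),st(at(ct,190+500/6,120+120/6,.133)))
crop("scene","p3.png",200,130,130,110,6,cs)
E
```

```text
[0.05772974 0.0253482  0.133     ] [0.07987419 0.02999059 0.133     ] [ 0.08070831 -0.02651496  0.133     ]
```

View pics/p3.png

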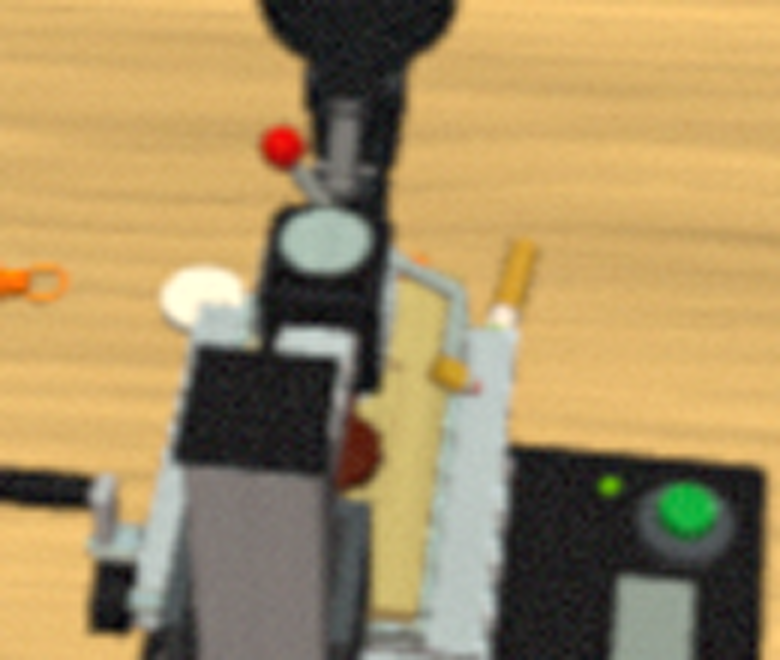

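```bash
python3 - <<'E'
from h import *
ct=vision.camera("top");cs=vision.camera("scene")
print("rear scene",st(at(cs,200+395/6,130+612/6,.133)).round(4))
print("tri corner",[ (st(p).round(4),e) for p,e in [tri(ct,(190+322/6,120+115/6),cs,(200+418/6,130+612/6))]])
for q in [(.074,.03,.133),(.074,.03,.141),(.08,.03,.133),(.08,.03,.125)]:
    a=proj(ct,wo(q));b=proj(cs,wo(q)); print(q,((a[0]-190)*6,(a[1]-120)*6),((b[0]-200)*6,(b[1]-130)*6))
print("fob",st(at(cs,200+350/6,130+450/6,.137)).round(4))
E
```

```text
rear scene [0.0731 0.0344 0.133 ]
tri corner [(array([0.0782, 0.0417, 0.1411]), np.float64(0.9553373803834414))]
(0.074, 0.03, 0.133) (np.float64(349.35593475137676), np.float64(132.29494002442084)) (np.float64(382.6403731661002), np.float64(612.9294535135978))
(0.074, 0.03, 0.141) (np.float64(348.7258282797811), np.float64(127.55115374432512)) (np.float64(382.6596728260291), np.float64(599.6455521138674))
(0.08, 0.03, 0.133) (np.float64(349.9883017132405), np.float64(116.67175792492878)) (np.float64(380.74090484061935), np.float64(626.4559310693729))
(0.08, 0.03, 0.125) (np.float64(350.6020014791695), np.float64(121.46410240759042)) (np.float64(380.73455930771877), np.float64(639.529858535637))
fob [0.0029 0.0095 0.137 ]
```

```bash
python3 -m inch '[[[0,0,0],[0,-0.02,0],1],[[0,0,0],[0,-0.05,0],1],[[0,0,0],[0,-0.1,0],1],[[0,0,0],[0,-0.1,0],1],[[0,0,0],[0,0,0],1]]'
python3 - <<'E'
from h import *
need([-.12,0,.129])
ct=vision.camera("top");cs=vision.camera("scene")
a=cv2.resize(cv2.convertScaleAbs(ct["img"][125:225,205:305,::-1],alpha=1.7,beta=10),None,fx=5,fy=5,interpolation=2)
b=cv2.resize(cv2.convertScaleAbs(cs["img"][150:250,235:295,::-1],alpha=1.7,beta=10),None,fx=5,fy=5,interpolation=2)
cv2.imwrite("pics/p4.png",np.hstack([a,b]))
E
```

```text
clock: 4.65
eef_pos: [0.4355, 0.0425, 0.1309]
tool_rot: [0.723, 0.691, -0.003, -0.003]
ft_force: [-1.0, -1.0, -0.6]
grip_width: -0.0001
grasp_force: 0.0
t 4.65 st [-196.9   -0.8  130.9] F [-1.  -1.  -0.6] turn/360 [-0.0013  0.0002 -0.0008] shift/.3 [0.0041 0.2563 0.0043] aligned [0.0028 0.2563 0.0064] w -0.0001
```

View pics/p4.png

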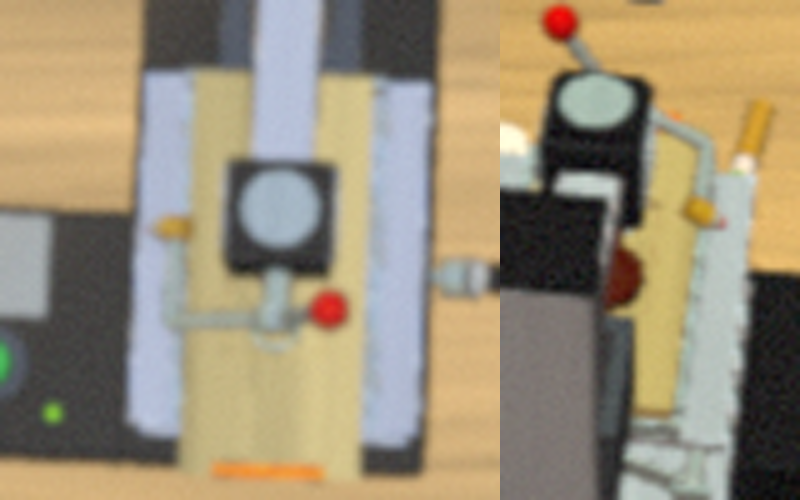

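```bash
python3 - <<'E'
from h import *
ct=vision.camera("top");cs=vision.camera("scene")
p,e=tri(ct,(205+190/5,125+71/5),cs,(235+170/5,150+413/5)); print("corner",st(p).round(4),e)
for z in(.141,.133):print("lip front top",st(at(ct,205+267/5,125+478/5,z)).round(4), "lip back",st(at(ct,205+267/5,125+465/5,z)).round(4))
print("fob rear edge at .137",st(at(cs,235+142/5,150+280/5,.137)).round(4))
print("ref platform rear L", proj(ct,wo((.08,.065,.125))), 205+145/5,125+71/5, "front-left",proj(ct,wo((-.08,.065,.125))),205+128/5,125+432/5)
E
```

```text
corner [0.0786 0.0418 0.1395] 0.003762898291694202
lip front top [-0.1023  0.0004  0.141 ] lip back [-0.0967  0.0006  0.141 ]
lip front top [-0.1021  0.0005  0.133 ] lip back [-0.0964  0.0007  0.133 ]
fob rear edge at .137 [0.0046 0.0212 0.137 ]
ref platform rear L (np.float64(233.11006784058927), np.float64(139.7148897030596)) 234.0 139.2 front-left (np.float64(229.9932775959441), np.float64(209.75690858542492)) 230.6 211.4
```

```bash
python3 -m inch '[[[0,0,0],[0,0,-0.11],0.3],[[0,0,0],[0.002,0.11,-0.055],0.3],[[0,0,0],[0,0.11,0],0.3],[[0,0,0],[0,0.1,0],0.3],[[0,0,0],[0,0,0],0.3],[[0,0,0],[0,0,0],0.3]]'
python3 - <<'E'
from h import *
need([-.100,0,.137])
E
```

```text
clock: 5.35
eef_pos: [0.5401, 0.0388, 0.1811]
tool_rot: [0.723, 0.691, -0.0, 0.0]
ft_force: [-0.5, 0.3, -1.3]
grip_width: 0.0297
grasp_force: 0.0
t 5.35 st [-92.3  -0.4 181.1] F [-0.5  0.3 -1.3] turn/360 [-0.      0.0001 -0.001 ] shift/.3 [ 0.0012 -0.0257  0.1472] aligned [ 0.0013 -0.0257  0.1472] w 0.0297
```

```bash
python3 -m inch '[[[0,0,0],[0,-0.026,0.05],0.3],[[0,0,0],[0,0,0.05],0.3],[[0,0,0],[0,0,0.03],0.3],[[0,0,0],[0,0,0.017],0.3],[[0,0,0],[0,0,0],0.3]]'
python3 -m inch '[[[0,0,0],[0,0,0],0.6],[[0,0,0],[0,0,0],1],[[0,0,0],[0,0,0],1],[[0,0,0],[0,0,0],1]]'
python3 - <<'E'
from h import *
need([-.100,0,.137])
ct=vision.camera("top");cs=vision.camera("scene")
a=cv2.resize(cv2.convertScaleAbs(ct["img"][125:225,205:305,::-1],alpha=1.7,beta=10),None,fx=5,fy=5,interpolation=2)
b=cv2.resize(cv2.convertScaleAbs(cs["img"][150:250,235:295,::-1],alpha=1.7,beta=10),None,fx=5,fy=5,interpolation=2)
cv2.imwrite("pics/p5.png",np.hstack([a,b]))
E
```

```text
clock: 5.77
eef_pos: [0.5269, 0.0445, 0.1386]
tool_rot: [0.721, 0.693, 0.001, -0.005]
ft_force: [-13.8, 16.4, 9.5]
grip_width: 0.0301
grasp_force: 0.0
clock: 6.1
eef_pos: [0.5292, 0.0404, 0.1387]
tool_rot: [0.723, 0.691, 0.0, -0.001]
ft_force: [-5.2, 3.2, 4.2]
grip_width: -0.0004
grasp_force: 1.4
t 6.1 st [-103.2    0.8  138.7] F [-5.2  3.2  4.2] turn/360 [-0.0001 -0.0003 -0.0007] shift/.3 [-0.0026  0.0107  0.0056] aligned [-0.0027  0.0107  0.0056] w -0.0004
```

View pics/p5.png

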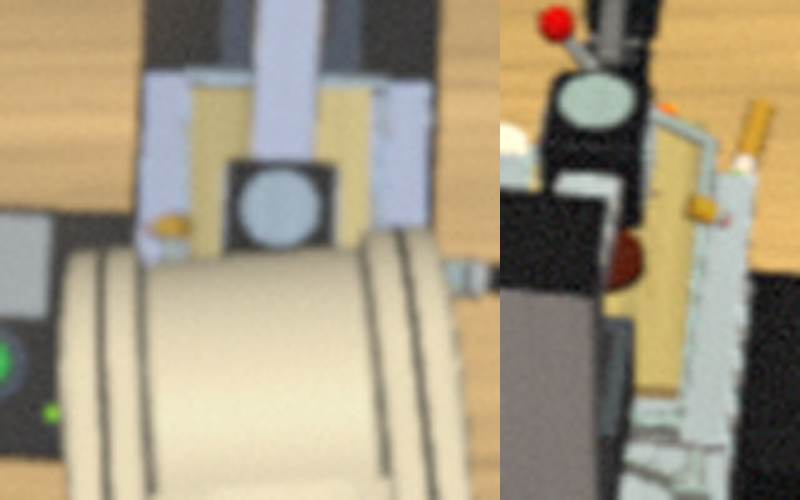

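```bash
python3 - <<'E'
from h import *
need([-.100,0,.137])
ct=vision.camera("top");cs=vision.camera("scene")
p,e=tri(ct,(205+191/5,125+86/5),cs,(235+173/5,150+393/5)); print("corner",st(p).round(4),e)
print("rear top",st(at(ct,205+225/5,125+86/5,.133)).round(4),"scene",st(at(cs,235+150/5,150+393/5,.133)).round(4))
print("fob rear",st(at(cs,235+142/5,150+262/5,.137)).round(4))
# orange pixels in the views
for n,c in(("top",ct),("sc",cs)):
    h=cv2.cvtColor(c["img"],cv2.COLOR_RGB2HSV); m=((h[...,0]<14)&(h[...,0]>6)&(h[...,1]>215)&(h[...,2]>100)); v,u=np.nonzero(m); print(n,len(u),[(a,b) for a,b in zip(u,v) if 235<a<300][:12])
E
```

```text
t 6.2 st [-103.6    0.4  138.5] F [-6.5  4.5  3.5] turn/360 [-0.0003 -0.0002 -0.0008] shift/.3 [-0.0014  0.0121  0.0049] aligned [-0.0015  0.0121  0.0049] w 0.0
corner [0.0709 0.0416 0.1433] 0.44260753781472223
rear top [0.0738 0.026  0.133 ] scene [0.0642 0.0316 0.133 ]
fob rear [-0.0061  0.02    0.137 ]
top 0 []
sc 99 [(np.int64(268), np.int64(171))]
```

```bash
python3 -m inch '[[[0,0,0],[0,0,-0.05],1],[[0,0,0],[0,-0.1,-0.1],1],[[0,0,0],[0,-0.12,0],1],[[0,0,0],[0,-0.12,0],1],[[0,0,0],[0,0,0],1]]'
python3 - <<'E'
from h import *
need([-.100,0,.137])
ct=vision.camera("top");cs=vision.camera("scene"); np.savez("a.npz",t=ct["img"],s=cs["img"])
h=cv2.cvtColor(ct["img"],cv2.COLOR_RGB2HSV); m=((h[...,0]<14)&(h[...,0]>5)&(h[...,1]>200)); m[:,:235]=0;m[:,285:]=0;m[:190]=0;m[235:]=0
v,u=np.nonzero(m); print(len(u),u.min(),u.max(),v.min(),v.max()); 
print("lip",st(at(ct,u.mean()+.5,v.mean()+.5,.137)))
# profile of tray rear: column 248 & scene column
print("top col 250",ct["img"][134:150,250].tolist())
print("sc col 268",cs["img"][222:240,268].tolist())
E
```

```text
clock: 6.72
eef_pos: [0.4204, 0.043, 0.1808]
tool_rot: [0.723, 0.691, -0.004, -0.003]
ft_force: [-0.2, -0.5, -1.5]
grip_width: -0.0
grasp_force: 0.0
t 6.72 st [-212.    -1.   180.8] F [-0.2 -0.5 -1.5] turn/360 [-0.0015  0.0003 -0.001 ] shift/.3 [0.0058 0.3747 0.1427] aligned [0.0033 0.3734 0.1461] w -0.0Traceback (most recent call last):
  File "<stdin>", line 5, in <module>
    return umr_minimum(a, axis, None, out, keepdims, initial, where)
ValueError: zero-size array to reduction operation minimum which has no identity
```

```bash
python3 - <<'E'
import numpy as np
d=np.load("a.npz");t,s=d["t"].astype(int),d["s"].astype(int)
print("top rows: mean cols 246-252 (tray left of arm)");
for v in range(135,148): print(v,t[v,246:253].mean(0).round().tolist(), t[v,270:276].mean(0).round().tolist())
print("lip")
for v in range(205,228): print(v,t[v,250:268].mean(0).round().tolist())
print("scene")
for v in range(222,242): print(v,s[v,264:268].mean(0).round().tolist())
E
```

```text
top rows: mean cols 246-252 (tray left of arm)
135 [39.0, 40.0, 43.0] [46.0, 49.0, 55.0]
136 [40.0, 41.0, 45.0] [45.0, 48.0, 55.0]
137 [42.0, 45.0, 49.0] [46.0, 50.0, 56.0]
138 [56.0, 60.0, 64.0] [48.0, 52.0, 58.0]
139 [75.0, 82.0, 88.0] [58.0, 63.0, 69.0]
140 [88.0, 98.0, 105.0] [76.0, 83.0, 89.0]
141 [88.0, 95.0, 101.0] [88.0, 97.0, 105.0]
142 [88.0, 88.0, 78.0] [90.0, 97.0, 101.0]
143 [101.0, 93.0, 68.0] [94.0, 92.0, 81.0]
144 [108.0, 99.0, 71.0] [109.0, 100.0, 73.0]
145 [108.0, 100.0, 71.0] [116.0, 106.0, 76.0]
146 [108.0, 100.0, 71.0] [116.0, 107.0, 76.0]
147 [108.0, 100.0, 72.0] [116.0, 107.0, 76.0]
lip
205 [111.0, 102.0, 73.0]
206 [111.0, 103.0, 73.0]
207 [111.0, 102.0, 72.0]
208 [112.0, 103.0, 73.0]
209 [111.0, 102.0, 73.0]
210 [111.0, 102.0, 73.0]
211 [111.0, 102.0, 73.0]
212 [111.0, 102.0, 73.0]
213 [111.0, 102.0, 73.0]
214 [111.0, 102.0, 73.0]
215 [111.0, 102.0, 73.0]
216 [111.0, 102.0, 73.0]
217 [111.0, 102.0, 73.0]
218 [112.0, 101.0, 71.0]
219 [118.0, 96.0, 63.0]
220 [129.0, 88.0, 44.0]
221 [134.0, 83.0, 29.0]
222 [126.0, 83.0, 39.0]
223 [115.0, 87.0, 55.0]
224 [113.0, 93.0, 64.0]
225 [116.0, 96.0, 67.0]
226 [119.0, 99.0, 68.0]
227 [119.0, 98.0, 68.0]
scene
222 [114.0, 103.0, 60.0]
223 [114.0, 103.0, 60.0]
224 [114.0, 103.0, 60.0]
225 [114.0, 104.0, 61.0]
226 [114.0, 103.0, 60.0]
227 [114.0, 103.0, 61.0]
228 [114.0, 103.0, 61.0]
229 [114.0, 103.0, 60.0]
230 [113.0, 102.0, 60.0]
231 [110.0, 100.0, 60.0]
232 [100.0, 96.0, 70.0]
233 [96.0, 105.0, 96.0]
234 [92.0, 103.0, 98.0]
235 [66.0, 69.0, 66.0]
236 [62.0, 62.0, 58.0]
237 [72.0, 74.0, 70.0]
238 [78.0, 78.0, 75.0]
239 [93.0, 98.0, 96.0]
240 [102.0, 108.0, 104.0]
241 [101.0, 106.0, 104.0]
```

```bash
python3 - <<'E'
from h import *
ct=vision.camera("top");cs=vision.camera("scene")
e=lambda u,v,z,c:st(at(c,u,v,z)).round(4)
print(e(249.5,142.8,.133,ct),e(273.5,143.5,.133,ct),e(266,232.5,.133,cs))
p,r=tri(ct,(249.,142.8),cs,(265.5,232.5)); print(st(p),r)
print("lip c",e(259,221.4,.141,ct),"stop rear",e(249.5,138.9,.133,ct))
E
```

```text
[0.0724 0.0271 0.133 ] [ 0.0727 -0.0272  0.133 ] [0.0744 0.0349 0.133 ]
[0.07261727 0.03102874 0.13      ] 1.6985956871751704
lip c [-0.104 -0.001  0.141] stop rear [0.0813 0.0274 0.133 ]
```

```bash
python3 -m inch '[[[0,0,0],[0.003,0.05,0.09],1],[[0,0,0],[0,0.05,0.09],1],[[0,0,0],[0,0.1,0],1],[[0,0,0],[0,0.08,0],1],[[0,0,0],[0,0,0],1],[[0,0,0],[0,0,0],1]]'
python3 -c "
from h import *
need([-.118,0,.128])"
```

```text
clock: 7.42
eef_pos: [0.5129, 0.0407, 0.1263]
tool_rot: [0.723, 0.69, -0.002, -0.002]
ft_force: [-3.2, 0.4, -0.4]
grip_width: 0.0002
grasp_force: 1.6
t 7.42 st [-119.5    0.4  126.3] F [-3.2  0.4 -0.4] turn/360 [-0.0008  0.0001 -0.001 ] shift/.3 [-0.0013  0.005  -0.0056] aligned [-0.0013  0.005  -0.0056] w 0.0002
```

```bash
python3 -m inch '[[[0,0,0],[0,0.003,-0.001],1],[[0,0,0],[0,0.003,-0.001],1],[[0,0,0],[0,0.002,-0.001],1],[[0,0,0],[0,0,0],1]]'
python3 - <<'E'
from h import *
need([-.118,0,.128])
t=vision.camera("top")["img"].astype(int)
for v in range(138,147): print(v,t[v,246:253].mean(0).round().tolist(), t[v,270:276].mean(0).round().tolist())
E
```

```text
clock: 7.75
eef_pos: [0.5132, 0.0407, 0.1285]
tool_rot: [0.723, 0.691, -0.002, -0.002]
ft_force: [-6.9, -0.3, 0.1]
grip_width: 0.0
grasp_force: 3.5
t 7.75 st [-119.3    0.4  128.5] F [-6.9 -0.3  0.1] turn/360 [-0.0009  0.0001 -0.0009] shift/.3 [-0.0014  0.0042  0.0015] aligned [-0.0014  0.0042  0.0015] w 0.0
138 [55.0, 59.0, 63.0] [46.0, 50.0, 56.0]
139 [74.0, 81.0, 87.0] [58.0, 62.0, 68.0]
140 [88.0, 97.0, 103.0] [74.0, 82.0, 88.0]
141 [94.0, 99.0, 101.0] [89.0, 97.0, 104.0]
142 [98.0, 95.0, 81.0] [97.0, 102.0, 102.0]
143 [103.0, 95.0, 69.0] [105.0, 101.0, 84.0]
144 [105.0, 97.0, 69.0] [112.0, 103.0, 74.0]
145 [106.0, 98.0, 69.0] [114.0, 105.0, 74.0]
146 [106.0, 98.0, 70.0] [114.0, 105.0, 74.0]
```

```bash
python3 -m inch '[[[0,0,0],[0,-0.05,0],1],[[0,0,0],[0,-0.05,-0.13],1],[[0,0,0],[0,0,-0.13],1],[[0,0,0],[0,0,-0.13],1],[[0,0,0],[0,0,-0.13],1],[[0,0,0],[0.03,0.12,0],1],[[0,0,0],[0.03,0.13,0],1],[[0,0,0],[0.035,0.13,0],1],[[0,0,0],[0,0.11,0],1],[[0,0,0],[0,0,0],1]]'
python3 -c "
from h import *
need([0,.03,.256])"
```

```text
clock: 8.63
eef_pos: [0.64, 0.0641, 0.2808]
tool_rot: [0.723, 0.691, 0.0, 0.001]
ft_force: [-1.0, -0.9, -1.6]
grip_width: 0.0002
grasp_force: 0.0
t 8.63 st [  6.5  28.9 280.8] F [-1.  -0.9 -1.6] turn/360 [ 0.0001  0.0001 -0.001 ] shift/.3 [ 0.0036 -0.0218  0.0828] aligned [ 0.0037 -0.0217  0.0828] w 0.0002
```

```bash
python3 -m inch '[[[0,0,0],[0.002,-0.02,0.04],1],[[0,0,0],[0,0,0.04],1],[[0,0,0],[0,0,0.005],1],[[0,0,0],[0,0,0.005],1]]'
python3 -m inch '[[[0,0,0],[0,0,0.005],1],[[0,0,0],[0,0,0.005],1],[[0,0,0],[0,0,0.005],1]]'
python3 -m inch '[[[0,0,0],[0,0,0.005],1],[[0,0,0],[0,0,0.005],1]]'
python3 -c "
from h import *
need([0,.03,.256])"
```

```text
clock: 8.97
eef_pos: [0.6279, 0.0647, 0.2582]
tool_rot: [0.723, 0.691, 0.0, 0.0]
ft_force: [0.7, 0.5, 0.9]
grip_width: 0.0001
grasp_force: 0.0
clock: 9.22
eef_pos: [0.6283, 0.0649, 0.2549]
tool_rot: [0.723, 0.691, 0.001, 0.001]
ft_force: [0.3, -0.4, 0.5]
grip_width: 0.0
grasp_force: 0.0
clock: 9.38
eef_pos: [0.6279, 0.0649, 0.2512]
tool_rot: [0.723, 0.691, 0.0, 0.0]
ft_force: [0.3, 0.0, 0.3]
grip_width: -0.0002
grasp_force: 0.0
t 9.38 st [ -5.5  29.2 251.2] F [0.3 0.  0.3] turn/360 [ 0.0002 -0.     -0.0009] shift/.3 [ 0.0027  0.0184 -0.0161] aligned [ 0.0026  0.0184 -0.0161] w -0.0002
```

```bash
for i in 1 2 3 4 ; do :; done; python3 -m inch '[[[0,0,0],[0,0,0.005],1],[[0,0,0],[0,0,0],1]]'; python3 -m inch '[[[0,0,0],[0,0,0.005],1],[[0,0,0],[0,0,0],1]]';  python3 -m inch '[[[0,0,0],[0,0,0.005],1],[[0,0,0],[0,0,0],1]]'; python3 -m inch '[[[0,0,0],[0,0,0.004],1],[[0,0,0],[0,0,0],1]]'
```

```text
clock: 9.55
eef_pos: [0.6277, 0.0649, 0.2489]
tool_rot: [0.723, 0.691, -0.0, -0.0]
ft_force: [0.6, -0.2, -0.9]
grip_width: 0.0003
grasp_force: 0.0
clock: 9.72
eef_pos: [0.6277, 0.0649, 0.2475]
tool_rot: [0.723, 0.691, -0.0, -0.0]
ft_force: [0.1, -0.6, 0.1]
grip_width: -0.0002
grasp_force: 0.0
clock: 9.88
eef_pos: [0.6277, 0.0649, 0.246]
tool_rot: [0.723, 0.691, -0.0, -0.0]
ft_force: [-0.0, -0.3, 0.8]
grip_width: -0.0003
grasp_force: 0.0
clock: 10.05
eef_pos: [0.6277, 0.0649, 0.2448]
tool_rot: [0.723, 0.691, -0.0, -0.0]
ft_force: [-0.0, -0.2, -0.0]
grip_width: 0.0005
grasp_force: 0.0
```

```bash
python3 -m inch '[[[0,0,0],[0,0,0.004],1],[[0,0,0],[0,0,0],1]]'; python3 -m inch '[[[0,0,0],[0,0,0.004],1],[[0,0,0],[0,0,0],1]]';  python3 -m inch '[[[0,0,0],[0,0,0.004],1],[[0,0,0],[0,0,0],1]]'
```

```text
clock: 10.22
eef_pos: [0.6278, 0.0649, 0.2436]
tool_rot: [0.723, 0.691, -0.0, -0.0]
ft_force: [0.1, 0.3, -0.2]
grip_width: 0.0
grasp_force: 0.0
clock: 10.38
eef_pos: [0.6277, 0.0649, 0.2424]
tool_rot: [0.723, 0.691, -0.0, -0.0]
ft_force: [-0.4, -0.3, -0.1]
grip_width: 0.0
grasp_force: 0.0
clock: 10.55
eef_pos: [0.6277, 0.0649, 0.2412]
tool_rot: [0.723, 0.691, -0.0, -0.0]
ft_force: [-0.3, 0.6, 0.9]
grip_width: 0.0002
grasp_force: 0.0
```

```bash
python3 -m inch '[[[0,0,0],[0,0,-0.03],1],[[0,0,0],[-0.012,0,0],1],[[0,0,0],[0,0,0.004],1],[[0,0,0],[0,0,0],1]]';  python3 -m inch '[[[0,0,0],[0,0,0.004],1],[[0,0,0],[0,0,0],1]]';  python3 -m inch '[[[0,0,0],[0,0,0.004],1],[[0,0,0],[0,0,0],1]]'; python3 -m inch '[[[0,0,0],[0,0,0.004],1],[[0,0,0],[0,0,0],1]]'
```

```text
clock: 10.88
eef_pos: [0.6278, 0.061, 0.2495]
tool_rot: [0.723, 0.691, 0.0, 0.0]
ft_force: [0.2, -0.2, -0.6]
grip_width: 0.0002
grasp_force: 0.0
clock: 11.05
eef_pos: [0.6275, 0.0613, 0.2476]
tool_rot: [0.723, 0.691, -0.0, -0.0]
ft_force: [0.6, 0.0, 0.2]
grip_width: -0.0002
grasp_force: 0.0
clock: 11.22
eef_pos: [0.6275, 0.0614, 0.2464]
tool_rot: [0.723, 0.691, -0.0, -0.0]
ft_force: [0.4, -0.3, -0.3]
grip_width: -0.0001
grasp_force: 0.0
clock: 11.38
eef_pos: [0.6275, 0.0614, 0.2453]
tool_rot: [0.723, 0.691, -0.0, -0.0]
ft_force: [-0.5, -0.3, -0.8]
grip_width: 0.0002
grasp_force: 0.0
```

```bash
python3 -m inch '[[[0,0,0],[0,0,0.004],1],[[0,0,0],[0,0,0],1]]';  python3 -m inch '[[[0,0,0],[0,0,0.004],1],[[0,0,0],[0,0,0],1]]';  python3 -m inch '[[[0,0,0],[0,0,0.004],1],[[0,0,0],[0,0,0],1]]'; python3 -m inch '[[[0,0,0],[0,0,0.004],1],[[0,0,0],[0,0,0],1]]'
```

```text
clock: 11.55
eef_pos: [0.6276, 0.0614, 0.2442]
tool_rot: [0.723, 0.691, -0.0, -0.0]
ft_force: [0.0, 0.2, 0.3]
grip_width: -0.0001
grasp_force: 0.0
clock: 11.72
eef_pos: [0.6276, 0.0613, 0.243]
tool_rot: [0.723, 0.691, -0.0, -0.0]
ft_force: [-0.6, 0.7, 0.8]
grip_width: -0.0
grasp_force: 0.0
clock: 11.88
eef_pos: [0.6276, 0.0613, 0.2418]
tool_rot: [0.723, 0.691, -0.0, -0.0]
ft_force: [-0.3, 0.2, 0.2]
grip_width: 0.0001
grasp_force: 0.0
clock: 12.05
eef_pos: [0.6278, 0.0613, 0.2411]
tool_rot: [0.723, 0.691, 0.0, 0.0]
ft_force: [0.4, -0.1, -0.0]
grip_width: -0.0002
grasp_force: 0.0
```

```bash
python3 -m inch '[[[0,0,0],[0,0,-0.035],1],[[0,0,0],[-0.08,0.015,0],1],[[0,0,0],[0,0,0.005],1],[[0,0,0],[0,0,0],1]]';  python3 -m inch '[[[0,0,0],[0,0,0.004],1],[[0,0,0],[0,0,0],1]]';  python3 -m inch '[[[0,0,0],[0,0,0.004],1],[[0,0,0],[0,0,0],1]]'; python3 -m inch '[[[0,0,0],[0,0,0.004],1],[[0,0,0],[0,0,0],1]]'
```

```text
clock: 12.38
eef_pos: [0.6311, 0.0363, 0.2496]
tool_rot: [0.724, 0.69, -0.0, -0.0]
ft_force: [-1.0, -0.1, -0.5]
grip_width: -0.0001
grasp_force: 0.0
clock: 12.55
eef_pos: [0.6307, 0.0376, 0.2481]
tool_rot: [0.723, 0.691, -0.0, -0.0]
ft_force: [-0.6, -0.2, -0.4]
grip_width: 0.0003
grasp_force: 0.0
clock: 12.72
eef_pos: [0.6308, 0.0377, 0.247]
tool_rot: [0.723, 0.691, -0.0, -0.0]
ft_force: [-0.3, 0.2, 0.2]
grip_width: -0.0001
grasp_force: 0.0
clock: 12.88
eef_pos: [0.6309, 0.0375, 0.246]
tool_rot: [0.723, 0.691, -0.0, -0.0]
ft_force: [0.4, 0.4, -0.3]
grip_width: 0.0001
grasp_force: 0.0
```

```bash
python3 -m inch '[[[0,0,0],[0,0,0.004],1],[[0,0,0],[0,0,0],1]]' | sed -n '2p;4p';  python3 -m inch '[[[0,0,0],[0,0,0.004],1],[[0,0,0],[0,0,0],1]]' | sed -n '2p;4p';  python3 -m inch '[[[0,0,0],[0,0,0.004],1],[[0,0,0],[0,0,0],1]]' | sed -n '2p;4p'; python3 -m inch '[[[0,0,0],[0,0,0.004],1],[[0,0,0],[0,0,0],1]]' | sed -n '2p;4p'
```

```text
eef_pos: [0.631, 0.0373, 0.2448]
ft_force: [0.3, -0.6, -0.3]
eef_pos: [0.631, 0.0371, 0.2436]
ft_force: [0.4, 0.7, -0.5]
eef_pos: [0.631, 0.0371, 0.2424]
ft_force: [-1.5, 1.0, -0.4]
eef_pos: [0.631, 0.0371, 0.2412]
ft_force: [-0.0, -0.0, 0.0]
```

```bash
python3 -m inch '[[[0,0,0],[0,0,0.003],1],[[0,0,0],[0,0,0],1]]' | sed -n '2p;4p';  python3 -m inch '[[[0,0,0],[0,0,0.003],1],[[0,0,0],[0,0,0],1]]' | sed -n '2p;4p'
```

```text
eef_pos: [0.6311, 0.0371, 0.241]
ft_force: [-1.3, 0.6, 2.3]
eef_pos: [0.6311, 0.0371, 0.241]
ft_force: [-1.7, -0.5, 5.3]
```

```bash
python3 -m inch '[[[0,0,0],[0,0,-0.09],1],[[0,0,0],[-0.08,-0.07,0],1],[[0,0,0],[0,-0.065,0],1],[[0,0,0],[0,0,0],1]]'>/dev/null
python3 - <<'E'
from h import *
need([-.043,-.021,.259])
ct=vision.camera("top");cs=vision.camera("scene")
def red(c):
    h=c["img"].astype(int); m=((h[...,0]>90)&(h[...,1]<40)&(h[...,2]<40)).astype(np.uint8)
    n,l,s,ce=cv2.connectedComponentsWithStats(m); return [(s[i][4],ce[i].round(2)+.5) for i in range(1,n) if s[i][4]>5 and 200<ce[i][0]<330]
a,b=red(ct),red(cs); print(a,b)
for q in [(.08,.065,.125),(-.08,.065,.125),(.08,-.065,.125),(-.08,-.065,.125)]: print(q,np.round(proj(cs,wo(q)),1),np.round(proj(ct,wo(q)),1))
E
```

```text
t 14.22 st [-44.7 -23.  267.2] F [-0.3 -0.3 -0.4] turn/360 [-0.0003  0.     -0.0011] shift/.3 [0.0068 0.0057 0.0274] aligned [0.0067 0.0057 0.0274] w -0.0001
[] [(np.int32(30), array([246.33, 154.37]))]
(0.08, 0.065, 0.125) [279.6 238.1] [233.1 139.7]
(-0.08, 0.065, 0.125) [285.4 184. ] [230.  209.8]
(0.08, -0.065, 0.125) [220.2 232.5] [290.1 141.7]
(-0.08, -0.065, 0.125) [232.2 179.6] [288.  211.9]
```

```bash
python3 -m inch '[[[0,0,0],[0.004,0.006,0.004],1],[[0,0,0],[0,0,0.004],1],[[0,0,0],[0,0,0],1]]' | sed -n '2p;4p';  python3 -m inch '[[[0,0,0],[0,0,0.005],1],[[0,0,0],[0,0,0],1]]' | sed -n '2p;4p';  python3 -m inch '[[[0,0,0],[0,0,0.005],1],[[0,0,0],[0,0,0],1]]' | sed -n '2p;4p'; python3 -m inch '[[[0,0,0],[0,0,0.005],1],[[0,0,0],[0,0,0],1]]' | sed -n '2p;4p'
```

```text
eef_pos: [0.5919, 0.0165, 0.2634]
ft_force: [0.6, -0.0, 0.9]
eef_pos: [0.5915, 0.0163, 0.262]
ft_force: [-1.2, -0.7, 0.9]
eef_pos: [0.5913, 0.0162, 0.2608]
ft_force: [-0.0, -0.2, -0.1]
eef_pos: [0.5913, 0.0161, 0.2595]
ft_force: [-0.9, -0.3, 0.8]
```

```bash
python3 -m inch '[[[0,0,0],[0,0,0.005],1],[[0,0,0],[0,0,0],1]]' | sed -n '2p;4p';  python3 -m inch '[[[0,0,0],[0,0,0.005],1],[[0,0,0],[0,0,0],1]]' | sed -n '2p;4p'
```

```text
eef_pos: [0.5914, 0.0161, 0.2592]
ft_force: [-1.5, -0.6, 2.9]
eef_pos: [0.5915, 0.0161, 0.2589]
ft_force: [-3.1, -1.4, 7.8]
```

```bash
python3 -m inch '[[[0,0,0],[0,0,-0.05],1],[[0,0,0],[-0.12,-0.003,0],1],[[0,0,0],[0,0,0.08],1],[[0,0,0],[0,0,0.01],1],[[0,0,0],[0,0,0],1]]'
python3 -c "
from h import *
need([-.043,-.0,.247])"
```

```text
clock: 15.82
eef_pos: [0.5874, -0.0198, 0.2427]
tool_rot: [0.723, 0.691, -0.001, -0.002]
ft_force: [-1.0, 0.8, -0.4]
grip_width: -0.0002
grasp_force: 0.0
t 15.82 st [-42.7 -57.1 242.7] F [-1.   0.8 -0.4] turn/360 [-0.0008 -0.0001 -0.001 ] shift/.3 [ 0.1903 -0.0024 -0.0141] aligned [ 0.1903 -0.0011 -0.0142] w -0.0002
```

```bash
python3 -m inch '[[[0,0,0],[0.03,0,-0.012],1],[[0,0,0],[0.03,0,0],1],[[0,0,0],[0.03,0,0],1],[[0,0,0],[0.03,0,0],1],[[0,0,0],[0.03,0,0],1],[[0,0,0],[0.02,0,0],1],[[0,0,0],[0.01,0,0],1]]'
python3 -m inch '[[[0,0,0],[0.008,0,0],1],[[0,0,0],[0.004,0,0],1],[[0,0,0],[0,0,0],1]]'
python3 -c "
from h import *
need([-.043,-.0,.247])"
```

```text
clock: 16.4
eef_pos: [0.5913, 0.0359, 0.2482]
tool_rot: [0.722, 0.691, 0.0, -0.0]
ft_force: [0.5, -0.7, -1.1]
grip_width: -0.0
grasp_force: 0.5
clock: 16.65
eef_pos: [0.5912, 0.0381, 0.248]
tool_rot: [0.723, 0.691, -0.0, -0.0]
ft_force: [-0.8, -0.6, -0.1]
grip_width: -0.0002
grasp_force: 0.0
t 16.65 st [-41.2   0.9 248. ] F [-0.8 -0.6 -0.1] turn/360 [-0.0001 -0.0001 -0.0009] shift/.3 [-0.0031 -0.0061  0.0034] aligned [-0.0031 -0.0062  0.0033] w -0.0002
```

```bash
for k in 1; do python3 -m inch '[[[0,0,0],[0.005,0,0],1],[[0,0,0],[0,0,0],1]]' | sed -n '2p;4p';  python3 -m inch '[[[0,0,0],[0.005,0,0],1],[[0,0,0],[0,0,0],1]]' | sed -n '2p;4p'; python3 -m inch '[[[0,0,0],[0.005,0,0],1],[[0,0,0],[0,0,0],1]]' | sed -n '2p;4p'; done
```

```text
eef_pos: [0.5913, 0.0391, 0.2481]
ft_force: [0.8, -0.0, -0.1]
eef_pos: [0.5914, 0.0406, 0.2482]
ft_force: [0.5, -0.4, -1.2]
eef_pos: [0.5915, 0.0418, 0.2483]
ft_force: [-0.2, -3.0, -0.2]
```

```bash
python3 -m inch '[[[0,0,0],[0.005,0,0],1],[[0,0,0],[0,0,0],1],[[0,0,0],[0,0,0],1]]' | sed -n '2p;4p'
python3 -m inch '[[[0,0,0],[-0.03,0,0],1],[[0,0,0],[-0.03,0,0],1],[[0,0,0],[0,-0.1,-0.02],1],[[0,0,0],[0,-0.12,-0.02],1],[[0,0,0],[0,-0.12,0],1],[[0,0,0],[0,-0.12,0],1]]' | sed -n '2p;4p'
python3 - <<'E'
from h import *
ct=vision.camera("top");cs=vision.camera("scene");cw=vision.camera("wrist")
for n,c in(("t",ct),("s",cs)):
    h=c["img"].astype(int); m=((h[...,0]>60)&(h[...,1]<.35*h[...,0])&(h[...,2]<.35*h[...,0])).astype(np.uint8)
    k,l,s,ce=cv2.connectedComponentsWithStats(m); print(n,[(s[i][4],ce[i].round(2)+.5) for i in range(1,k) if s[i][4]>4 and 200<ce[i][0]<330 and 130<ce[i][1]<220])
o=telemetry.get_obs(); r=R.from_quat(o["tool_rot"]); P=np.array(cw["pose"])
print("cam in tool",r.inv().apply(P[:3,3]-o["eef_pos"]).round(3),(r.inv().as_matrix()@P[:3,:3]).round(2).tolist(),cw["fov_y"])
need([-.25,0,.2])
E
```

```text
eef_pos: [0.5915, 0.0421, 0.2483]
ft_force: [-0.4, -5.5, -1.5]
eef_pos: [0.452, 0.032, 0.2606]
ft_force: [0.2, 0.1, 0.4]
t [(np.int32(31), array([248.6 , 186.05]))]
s [(np.int32(34), array([267.24, 156.5 ]))]
cam in tool [ 0.075 -0.002 -0.141] [[-0.0, 0.96, 0.3], [1.0, -0.0, 0.01], [0.01, 0.3, -0.96]] 71.71437856148353
t 18.05 st [-181.5  -10.7  260.8] F [-0.3  0.7 -0.3] turn/360 [-0.     -0.0001 -0.0009] shift/.3 [ 0.0343 -0.2286  0.2028] aligned [ 0.0358 -0.2284  0.2028] w 0.0001
```

```bash
python3 -m inch '[[[-0.0185,0,0],[-0.1,0,0],1],[[-0.0185,0,0],[-0.1,0,0],1],[[-0.0185,0,0],[0,0,0],1],[[-0.0185,0,0],[0,0,0],1],[[-0.0185,0,0],[0,0,0],1],[[-0.0185,0,0],[0,0,0],1],[[-0.0185,0,0],[0,0,0],1],[[-0.0185,0,0],[0,0,0],1],[[-0.0185,0,0],[0,0,0],1],[[-0.0185,0,0],[0,0,0],1]]'
python3 - <<'E'
from h import *
need([-.10,-.07,.19])
P=np.array(vision.camera("wrist")["pose"]); print(st(P[:3,3]))
ct=vision.camera("top");cs=vision.camera("scene")
p,e=tri(ct,(248.6,186.05),cs,(267.24,156.5)); print("ball down",st(p),e)
E
```

```text
clock: 18.88
eef_pos: [0.4606, -0.0291, 0.2818]
tool_rot: [0.614, 0.587, 0.365, 0.382]
ft_force: [0.7, -0.4, -2.8]
grip_width: 0.0001
grasp_force: 0.0
t 18.88 st [-169.   -71.4  281.8] F [ 0.7 -0.4 -2.8] turn/360 [ 0.177   0.0004 -0.0007] shift/.3 [ 0.0058 -0.1727  0.3418] aligned [0.0047 0.2301 0.3061] w 0.0001
[-0.29595053  0.00440027  0.34387324]
ball down [-0.03954086  0.02273697  0.2493    ] 1.0562529970853047
```

```bash
python3 -m inch '[[[0,0,0],[0.002,-0.058,0.11],1],[[0,0,0],[0.002,-0.058,0.11],1],[[0,0,0],[0.002,-0.058,0.11],1],[[0,0,0],[0,0,0],1],[[0,0,0],[0,0,0],1]]' | sed -n '2p;4p'
python3 - <<'E'
from h import *
need([-.10,-.07,.19])
c=vision.camera("wrist"); cv2.imwrite("w1.png",c["img"][:,:,::-1]); np.savez("w1.npz",**c)
for q in [(0,0,.137),(0,0,.140),(0,0,.146),(0,0,.185),(0,0,.191),(-.045,0,.206),(-.045,0,.212),(-.04,.0225,.2508),(-.103,0,.141)]: print(q,np.round(proj(c,wo(q)),1))
h=c["img"].astype(int); m=((h[...,0]>50)&(h[...,1]<.4*h[...,0])&(h[...,2]<.4*h[...,0])).astype(np.uint8)
k,l,s,ce=cv2.connectedComponentsWithStats(m); print([(s[i].tolist(),ce[i].round(1)) for i in range(1,k) if s[i][4]>4])
E
```

```text
eef_pos: [0.5391, -0.0312, 0.1991]
ft_force: [-0.5, 0.6, 0.1]
t 19.45 st [-90.5 -70.4 199.1] F [-0.5  0.6  0.1] turn/360 [ 0.1693  0.0002 -0.0007] shift/.3 [ 0.0012 -0.042  -0.013 ] aligned [ 0.0014 -0.0318  0.0304] w 0.0001
(0, 0, 0.137) [247.1 110.6]
(0, 0, 0.14) [250.  110.7]
(0, 0, 0.146) [255.8 110.7]
(0, 0, 0.185) [297.1 111.1]
(0, 0, 0.191) [304.  111.2]
(-0.045, 0, 0.206) [302.4 112.9]
(-0.045, 0, 0.212) [311.4 113. ]
(-0.04, 0.0225, 0.2508) [384.1  71.6]
(-0.103, 0, 0.141) [160.1 114.4]
[([369, 54, 31, 32, 771], array([384. ,  69.4]))]
```

```bash
python3 - <<'E'
import numpy as np
t=np.load("w1.npz")["img"].astype(int)
for v in (100,104,108,110,112,114,118,122):
    print(v,' '.join('%d:%d,%d,%d'%((u,)+tuple(t[v,u])) for u in range(226,312,3)))
E
```

```text
100 226:247,227,148 229:245,224,144 232:110,73,48 235:110,75,50 238:137,80,51 241:139,80,52 244:137,78,50 247:137,78,50 250:135,78,51 253:136,78,52 256:217,174,110 259:243,221,143 262:242,220,141 265:241,220,141 268:242,219,141 271:241,219,140 274:240,218,138 277:228,202,140 280:221,222,206 283:163,148,141 286:162,148,141 289:173,135,75 292:174,132,59 295:136,105,54 298:67,56,48 301:66,57,49 304:117,112,102 307:147,143,132 310:145,140,128
104 226:213,171,110 229:169,131,83 232:107,73,47 235:119,77,51 238:138,78,50 241:139,79,51 244:139,78,51 247:137,78,51 250:137,79,50 253:136,78,50 256:150,95,61 259:248,230,150 262:230,197,120 265:172,132,65 268:170,132,64 271:168,129,63 274:216,168,70 277:234,204,122 280:223,224,209 283:161,148,140 286:164,146,132 289:180,137,61 292:179,136,60 295:132,102,54 298:67,58,50 301:137,131,120 304:148,143,130 307:148,143,132 310:145,139,128
108 226:137,81,52 229:153,109,86 232:154,106,81 235:123,77,50 238:140,81,53 241:141,105,85 244:157,145,131 247:155,145,130 250:156,145,131 253:153,144,129 256:155,145,130 259:154,143,130 262:154,145,131 265:154,144,131
[... 1803 characters left out ...]
250,232,155 265:246,225,145 268:245,223,143 271:245,224,145 274:244,222,142 277:228,203,145 280:221,222,205 283:162,148,140 286:162,144,129 289:157,121,58 292:155,118,54 295:95,76,53 298:79,69,59 301:148,142,131 304:149,145,132 307:149,145,132 310:144,140,129
122 226:250,233,153 229:246,225,146 232:112,76,50 235:112,77,52 238:141,82,53 241:140,81,51 244:141,82,52 247:139,80,51 250:138,79,50 253:138,79,52 256:213,166,105 259:250,232,153 262:250,232,154 265:249,231,153 268:249,231,152 271:249,230,152 274:249,230,151 277:224,200,143 280:223,223,209 283:164,149,141 286:162,148,139 289:146,115,66 292:143,109,53 295:91,72,49 298:69,59,48 301:76,67,58 304:146,140,128 307:147,141,130 310:145,140,129
```

```bash
python3 -m inch '[[[0,0,0],[-0.1,0,0],1],[[0,0,0],[-0.08,0,0],1],[[0,0,0],[0,0,0],1],[[0,0,0],[0,0,0],1]]' | sed -n '2p;4p'
python3 - <<'E'
from h import *
c=vision.camera("wrist"); np.savez("w2.npz",**c)
for q in [(0,0,.137),(0,0,.140),(0,0,.146),(0,0,.185),(0,0,.191),(-.04,0,.146),(-.04,.0225,.2508)]: print(q,np.round(proj(c,wo(q)),1))
im=cv2.rotate(c["img"][10:110,205:330,::-1],cv2.ROTATE_90_COUNTERCLOCKWISE)
cv2.imwrite("pics/w2.png",cv2.resize(im,None,fx=4.8,fy=4.8,interpolation=2))
E
```

```text
eef_pos: [0.5377, -0.0868, 0.2131]
ft_force: [0.1, -0.1, 0.4]
(0, 0, 0.137) [228.4  42.8]
(0, 0, 0.14) [231.3  42.4]
(0, 0, 0.146) [237.3  41.7]
(0, 0, 0.185) [279.8  36.4]
(0, 0, 0.191) [287.   35.5]
(-0.04, 0, 0.146) [207.9  30.9]
(-0.04, 0.0225, 0.2508) [367.5 -43.2]
```

View pics/w2.png

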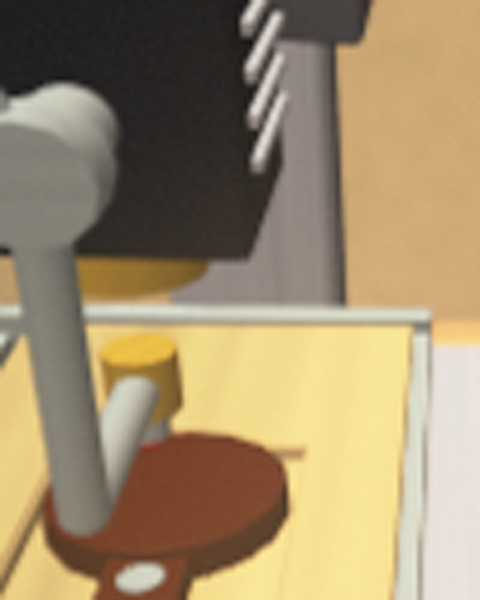

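```bash
python3 - <<'E'
from h import *
d=np.load("w2.npz"); t=d["img"].astype(int)
for v in range(37,48):
    print(v,' '.join('%d:%d,%d,%d'%((u,)+tuple(t[v,u])) for u in range(230,250)))
c={k:d[k] for k in d}
for q in [(0,-.0,z) for z in (.144,.148,.150,.152)]+[(.0,.002,.146),(-.003,0,.146)]: print(q,np.round(proj(c,wo(q)),1))
E
```

```text
37 230:118,68,46 231:117,70,50 232:114,78,58 233:112,90,73 234:111,101,89 235:118,111,100 236:128,121,108 237:137,132,118 238:146,140,126 239:152,146,133 240:160,155,140 241:169,164,148 242:176,171,156 243:185,180,164 244:190,185,169 245:196,191,175 246:199,195,179 247:203,199,181 248:205,204,186 249:206,206,188
38 230:121,67,43 231:120,66,43 232:118,66,42 233:116,68,47 234:115,74,56 235:113,84,67 236:113,95,81 237:115,106,95 238:124,117,105 239:133,127,114 240:142,136,123 241:150,145,130 242:158,153,138 243:167,161,146 244:175,169,155 245:181,176,161 246:188,182,167 247:193,188,172 248:199,194,178 249:203,198,181
39 230:118,64,40 231:119,66,41 232:121,67,44 233:120,67,43 234:117,64,39 235:116,65,44 236:133,66,50 237:135,99,86 238:119,109,96 239:112,107,95 240:119,113,100 241:127,122,109 242:138,133,121 243:147,141,128 244:154,149,135 245:163,159,145 246:171,166,153 247:178,174,158 248:186,181,166 249:191,186,170
40 230:119,65,40 231:119,66,42 232:119,65,41 233:119,64,40 234:118,65,41 235:119,62,40 236:137,57,39 237:142,100,87 238:134,123,111 239:127,122,110 240:120,115,102 241:115,1
[... 1689 characters left out ...]
120,66,42 236:118,64,41 237:120,66,42 238:119,65,42 239:156,110,72 240:218,180,117 241:233,206,133 242:233,206,131 243:193,160,96 244:136,106,56 245:121,93,46 246:122,95,50 247:121,93,47 248:120,93,48 249:120,92,45
47 230:121,67,44 231:120,67,42 232:123,69,45 233:120,65,42 234:121,67,42 235:119,64,40 236:119,66,41 237:120,66,42 238:119,65,42 239:164,115,73 240:227,190,120 241:240,218,138 242:241,218,139 243:235,208,132 244:195,161,98 245:135,106,58 246:116,91,48 247:120,94,48 248:127,101,54 249:139,110,61
(0, -0.0, 0.144) [235.3  41.9]
(0, -0.0, 0.148) [239.3  41.4]
(0, -0.0, 0.15) [241.3  41.2]
(0, -0.0, 0.152) [243.4  40.9]
(0.0, 0.002, 0.146) [237.2  39. ]
(-0.003, 0, 0.146) [235.4  41. ]
```

```bash
python3 -m inch '[[[0,0,0],[0,-0.07,-0.1],1],[[0,0,0],[0,-0.07,-0.1],1],[[0.0185,0,0],[0,0,0],1],[[0.0185,0,0],[0,0,0],1],[[0.0185,0,0],[0,0,0],1],[[0.0185,0,0],[0,0,0],1],[[0.0185,0,0],[0,0,0],1],[[0.0185,0,0],[0,0,0],1],[[0.0185,0,0],[0,0,0],1],[[0.0185,0,0],[0,0,0],1]]' | sed -n '2p;4p'
cat >> h.py <<'E'
def needf(q):
    o=telemetry.get_obs(); r=R.from_quat(o["tool_rot"]); c,s=np.cos(YAW),np.sin(YAW)
    t=R.from_matrix(np.column_stack([[s,-c,0],[-c,-s,0],[0,0,-1]]))
    print("t",round(o["clock"],2),"st",(st(o["eef_pos"])*1e3).round(1),"F",o["ft_force"].round(1),"turn",((r.inv()*t).as_rotvec()/2/np.pi).round(4),"aligned",(t.inv().apply(wo(q)-o["eef_pos"])/.3).round(4),"w",round(o["grip_width"],4),"gf",round(o["grasp_force"],1),"j6",round(o["joint_pos"][5],2))
E
python3 -c "
from h import *
need([-.0042,-.123,.0707]);needf([-.0042,-.123,.0707])"
```

```text
eef_pos: [0.488, -0.0906, 0.2276]
ft_force: [0.2, -0.2, 0.1]
t 20.72 st [-139.2 -131.7  227.6] F [ 0.2 -0.2  0.1] turn/360 [ 0.0321 -0.0007  0.0005] shift/.3 [0.0254 0.3363 0.6025] aligned [0.0291 0.45   0.5229] w 0.0
t 20.72 st [-139.2 -131.7  227.6] F [ 0.2 -0.2  0.1] turn [ 0.0011  0.0502 -0.497 ] aligned [-0.0291 -0.45    0.5229] w 0.0 gf 0.0 j6 1.4
```

```bash
python3 -m inch '[[[0.016,0,0],[0,0,0],1],[[0.016,0,0],[0,0,0],1],[[0,0,-0.0193],[0,0,0],1],[[0,0,-0.0193],[0,0,0],1],[[0,0,0],[0,0,0],1]]' | sed -n '2p;4p'
python3 -c "
from h import *
needf([-.0042,-.123,.0707])"
```

```text
eef_pos: [0.4882, -0.0905, 0.2248]
ft_force: [-0.6, -0.2, -0.7]
t 21.13 st [-138.9 -131.7  224.8] F [-0.6 -0.2 -0.7] turn [ 1.200e-03  4.000e-04 -4.605e-01] aligned [-0.029  -0.4491  0.5136] w -0.0002 gf 0.0 j6 1.18
```

```bash
python3 -m inch '[[[0,0,-0.0192],[0,0,0],0],[[0,0,-0.0192],[0,0,0],0],[[0,0,-0.0192],[0,0,0],0],[[0,0,-0.0192],[0,0,0],0],[[0,0,-0.0192],[0,0,0],0],[[0,0,-0.0192],[0,0,0],0],[[0,0,-0.0192],[0,0,0],0],[[0,0,-0.0192],[0,0,0],0],[[0,0,-0.0192],[0,0,0],0],[[0,0,-0.0192],[0,0,0],0]]' >/dev/null
python3 -m inch '[[[0,0,-0.0192],[0,0,0],0],[[0,0,-0.0192],[0,0,0],0],[[0,0,-0.0192],[0,0,0],0],[[0,0,-0.0192],[0,0,0],0],[[0,0,-0.0192],[0,0,0],0],[[0,0,-0.0192],[0,0,0],0],[[0,0,-0.0192],[0,0,0],0],[[0,0,-0.0192],[0,0,0],0],[[0,0,-0.0192],[0,0,0],0],[[0,0,-0.0192],[0,0,0],0]]' >/dev/null
python3 -m inch '[[[0,0,-0.0192],[0,0,0],0],[[0,0,-0.0192],[0,0,0],0],[[0,0,-0.0192],[0,0,0],0],[[0,0,-0.0192],[0,0,0],0],[[0,0,0],[0,-0.11,0],0],[[0,0,0],[0,-0.11,0],0],[[0,0,0],[0,-0.11,0],0],[[0,0,0],[-0.025,-0.11,0],0],[[0,0,0],[0,0,0],0]]' 
python3 -c "
from h import *
needf([-.0042,-.123,.0707])"
```

```text
clock: 23.55
eef_pos: [0.6245, -0.088, 0.2227]
tool_rot: [-0.692, 0.722, 0.001, 0.003]
ft_force: [-0.3, -0.3, -0.9]
grip_width: 0.0429
grasp_force: 0.0
t 23.55 st [  -2.8 -123.7  222.7] F [-0.3 -0.3 -0.9] turn [-0.0004  0.001  -0.0005] aligned [-0.0025  0.0046  0.5067] w 0.0429 gf 0.0 j6 -1.67
```

Descend to the knob, confirm no contact, close.

```bash
python3 -m inch '[[[0,0,0],[-0.002,0.004,0.12],0],[[0,0,0],[0,0,0.12],0],[[0,0,0],[0,0,0.12],0],[[0,0,0],[0,0,0.1],0],[[0,0,0],[0,0,0.045],0],[[0,0,0],[0,0,0],0],[[0,0,0],[0,0,0],0]]' | sed -n '2p;4p'
python3 -m inch '[[[0,0,0],[0,0,0],0.4],[[0,0,0],[0,0,0],0.7],[[0,0,0],[0,0,0],0.9],[[0,0,0],[0,0,0],1],[[0,0,0],[0,0,0],1]]'
python3 -c "
from h import *
needf([-.0042,-.123,.0707])"
```

```text
eef_pos: [0.6183, -0.0877, 0.0731]
ft_force: [0.3, -0.4, 0.1]
clock: 24.55
eef_pos: [0.6211, -0.0886, 0.0749]
tool_rot: [-0.692, 0.722, 0.0, 0.004]
ft_force: [0.2, -0.2, 6.9]
grip_width: 0.0142
grasp_force: 58.6
t 24.55 st [  -6.2 -124.4   74.9] F [ 0.2 -0.2  6.9] turn [-0.0008  0.0009 -0.0005] aligned [-0.0048 -0.0068  0.0138] w 0.0142 gf 58.6 j6 -1.67
```

```bash
python3 -m inch '[[[0,0,0],[0,0,0],0.3],[[0,0,0],[0,0,0.012],0.3],[[0,0,0],[0,0,0],0.6],[[0,0,0],[0,0,0],1],[[0,0,0],[0,0,0],1],[[0,0,0],[0,0,0],1]]'
python3 -c "
from h import *
needf([-.0042,-.123,.0707])"
```

```text
clock: 25.05
eef_pos: [0.6201, -0.0886, 0.068]
tool_rot: [-0.692, 0.722, 0.002, 0.002]
ft_force: [5.1, -0.4, -3.6]
grip_width: 0.0151
grasp_force: 58.3
t 25.05 st [  -7.2 -124.4   68. ] F [ 5.1 -0.4 -3.6] turn [-0.0001  0.0009 -0.0005] aligned [-0.0048 -0.0101 -0.0089] w 0.0151 gf 58.3 j6 -1.67
```

```bash
python3 -c "
import numpy as np
a=np.radians(-14.5+20*np.arange(25)); p=28*np.c_[-np.sin(a),-np.cos(a)]/300
q=p.round(3); d=np.diff(q,axis=0).round(3)
for i in range(24): print(i,d[i].tolist())"
```

```text
0 [-0.032, -0.003]
1 [-0.031, 0.009]
2 [-0.027, 0.019]
3 [-0.018, 0.026]
4 [-0.008, 0.032]
5 [0.003, 0.032]
6 [0.014, 0.029]
7 [0.023, 0.023]
8 [0.03, 0.013]
9 [0.032, 0.003]
10 [0.031, -0.009]
11 [0.027, -0.019]
12 [0.018, -0.026]
13 [0.008, -0.032]
14 [-0.003, -0.032]
15 [-0.014, -0.029]
16 [-0.023, -0.023]
17 [-0.03, -0.013]
18 [-0.032, -0.003]
19 [-0.031, 0.009]
20 [-0.027, 0.019]
21 [-0.018, 0.026]
22 [-0.008, 0.032]
23 [0.003, 0.032]
```

```bash
python3 -m inch '[[[0,0,0],[0,-0.032,-0.003],1],[[0,0,0],[0,-0.031,0.009],1],[[0,0,0],[0,-0.027,0.019],1],[[0,0,0],[0,-0.018,0.026],1],[[0,0,0],[0,-0.008,0.032],1],[[0,0,0],[0,0,0],1]]'
python3 -c "
from h import *
needf([0,-.123,.043])"
```

```text
clock: 25.55
eef_pos: [0.6541, -0.0903, 0.0406]
tool_rot: [-0.692, 0.722, 0.002, 0.001]
ft_force: [3.3, -3.2, -2.6]
grip_width: 0.0146
grasp_force: 58.9
t 25.55 st [  26.8 -124.9   40.6] F [ 3.3 -3.2 -2.6] turn [ 0.0002  0.0008 -0.0005] aligned [-0.0062  0.0895 -0.008 ] w 0.0146 gf 58.9 j6 -1.67
```

```bash
python3 -m inch '[[[0,0,0],[0,0.003,0.032],1],[[0,0,0],[0,0.014,0.029],1],[[0,0,0],[0,0.023,0.023],1],[[0,0,0],[0,0.03,0.013],1],[[0,0,0],[0,0.032,0.003],1],[[0,0,0],[0,0.031,-0.009],1],[[0,0,0],[0,0.027,-0.019],1],[[0,0,0],[0,0.018,-0.026],1],[[0,0,0],[0,0.008,-0.032],1],[[0,0,0],[0,0,0],1]]'
python3 -c "
from h import *
needf([0,-.123,.043])"
```

```text
clock: 26.38
eef_pos: [0.5984, -0.0874, 0.0407]
tool_rot: [-0.692, 0.722, 0.001, 0.003]
ft_force: [2.5, -2.7, 1.1]
grip_width: 0.0144
grasp_force: 59.3
t 26.38 st [ -29.  -124.2   40.7] F [ 2.5 -2.7  1.1] turn [-0.0003  0.0009 -0.0005] aligned [-0.004  -0.0966 -0.0076] w 0.0144 gf 59.3 j6 -1.68
```

```bash
python3 -m inch '[[[0,0,0],[0,-0.003,-0.032],1],[[0,0,0],[0,-0.014,-0.029],1],[[0,0,0],[0,-0.023,-0.023],1],[[0,0,0],[0,-0.03,-0.013],1],[[0,0,0],[0,-0.032,-0.003],1],[[0,0,0],[0,-0.031,0.009],1],[[0,0,0],[0,-0.027,0.019],1],[[0,0,0],[0,-0.018,0.026],1],[[0,0,0],[0,-0.008,0.032],1],[[0,0,0],[0,0.0,0.0],1]]'
python3 -c "
from h import *
needf([0,-.123,.043])"
```

```text
clock: 27.22
eef_pos: [0.6541, -0.0903, 0.0403]
tool_rot: [-0.692, 0.722, 0.002, 0.001]
ft_force: [3.3, -5.2, -1.9]
grip_width: 0.0144
grasp_force: 59.3
t 27.22 st [  26.8 -124.8   40.3] F [ 3.3 -5.2 -1.9] turn [ 0.0002  0.0008 -0.0005] aligned [-0.006   0.0894 -0.0091] w 0.0144 gf 59.3 j6 -1.67
```

```bash
python3 -m inch '[[[0,0,0],[0,0.003,0.032],1],[[0,0,0],[0,0,0],1],[[0,0,0],[0,0,0],1],[[0,0,0],[0,0,0],0.3],[[0,0,0],[0,0,0],0.1],[[0,0,0],[0,0,-0.1],0.1],[[0,0,0],[0,0,-0.13],0.1],[[0,0,0],[0,0,-0.13],0.5],[[0,0,0],[0,0,-0.13],1],[[0,0,0],[0,0.1,-0.05],1]]'
python3 -c "
from h import *
needf([-.17,.04,.25])"
```

```text
clock: 28.05
eef_pos: [0.6298, -0.0888, 0.2015]
tool_rot: [-0.692, 0.722, -0.002, 0.007]
ft_force: [2.1, -1.4, 2.6]
grip_width: 0.0024
grasp_force: 0.0
t 28.05 st [   2.5 -124.3  201.5] F [ 2.1 -1.4  2.6] turn [-0.0021  0.001  -0.0002] aligned [-0.5475  0.575  -0.1616] w 0.0024 gf 0.0 j6 -1.67
```

```bash
python3 -m inch '[[[0,0,0],[0,0.11,-0.08],1],[[0,0,0],[0,0.12,-0.05],1],[[0,0,0],[0,0.13,0],1],[[0,0,0],[0,0.13,0],1],[[0,0,0],[-0.09,0.09,0],1],[[0.0185,0,0],[-0.13,0,0],1],[[0.0185,0,0],[-0.13,0,0],1],[[0.0185,0,0],[-0.13,0,0],1],[[0.0185,0,0],[0,0,0],1],[[0.0185,0,0],[0,0,0],1]]' | sed -n '2p;4p'
python3 -m inch '[[[0.0185,0,0],[0,0,0],1],[[0.0185,0,0],[0,0,0],1],[[0.0185,0,0],[0,0,0],1],[[0.0185,0,0],[0,0,0],1],[[0,0,0],[0,0,0],1],[[0,0,0],[0,0,0],1]]' | sed -n '2p;4p'
python3 - <<'E'
from h import *
o=telemetry.get_obs(); r=R.from_quat(o["tool_rot"])
print(st(o["eef_pos"]),o["clock"],"shift to view",r.inv().apply(wo([-.095,.025,.213])-o["eef_pos"])/.3)
E
```

```text
eef_pos: [0.4543, 0.065, 0.236]
ft_force: [0.0, -0.4, -0.2]
eef_pos: [0.4543, 0.0627, 0.2325]
ft_force: [0.6, -0.1, 0.6]
[-0.17889703  0.02006412  0.23250161] 29.3833 shift to view [-0.01621352 -0.09678373  0.27032265]
```

```bash
python3 -m inch '[[[0,0,0],[-0.016,-0.032,0.09],1],[[0,0,0],[0,-0.032,0.09],1],[[0,0,0],[0,-0.032,0.09],1],[[0,0,0],[0,0,0],1],[[0,0,0],[0,0,0],1]]' | sed -n '2p;4p'
python3 - <<'E'
from h import *
c=vision.camera("wrist"); np.savez("w3.npz",**c); t=c["img"].astype(int)
for q in [(0,0,.137),(0,0,.146),(0,0,.148),(0,0,.150),(-.003,0,.148),(-.003,0,.146),(-.04,0,.146),(-.04,.0225,.2508)]: print(q,np.round(proj(c,wo(q)),1))
m=((t[...,0]>50)&(t[...,1]<.4*t[...,0])&(t[...,2]<.4*t[...,0])).astype(np.uint8)
k,l,s,ce=cv2.connectedComponentsWithStats(m); print([(s[i].tolist(),ce[i].round(1)) for i in range(1,k) if s[i][4]>1])
E
```

```text
eef_pos: [0.5441, 0.0639, 0.2176]
ft_force: [0.1, 0.4, -0.1]
(0, 0, 0.137) [277.2 159.2]
(0, 0, 0.146) [269.8 160.2]
(0, 0, 0.148) [268.1 160.4]
(0, 0, 0.15) [266.4 160.6]
(-0.003, 0, 0.148) [269.8 160.9]
(-0.003, 0, 0.146) [271.5 160.7]
(-0.04, 0, 0.146) [296.6 167.7]
(-0.04, 0.0225, 0.2508) [176.2 219.5]
[([166, 209, 24, 24, 449], array([177.2, 220.4]))]
```

```bash
python3 - <<'E'
import numpy as np
t=np.load("w3.npz")["img"].astype(int)
for v in range(150,170):
    print(v,' '.join('%d:%d,%d,%d'%((u,)+tuple(t[v,u])) for u in range(254,276)))
E
```

```text
150 254:248,231,152 255:248,231,152 256:248,231,151 257:249,232,153 258:244,221,142 259:193,148,93 260:138,79,53 261:136,78,52 262:137,78,53 263:137,78,51 264:137,78,51 265:137,78,52 266:136,77,51 267:137,79,52 268:139,80,54 269:137,79,50 270:138,80,53 271:137,79,53 272:139,81,53 273:140,81,53 274:139,80,52 275:140,82,52
151 254:246,228,149 255:247,229,149 256:247,229,151 257:248,231,150 258:240,214,136 259:185,138,88 260:135,77,50 261:137,78,52 262:135,77,51 263:137,79,52 264:138,80,54 265:137,78,52 266:138,79,53 267:137,79,52 268:139,80,53 269:138,79,52 270:138,80,51 271:139,82,53 272:139,81,54 273:139,80,51 274:141,81,54 275:139,81,51
152 254:245,227,147 255:246,228,149 256:246,227,148 257:247,229,149 258:234,201,127 259:177,128,82 260:135,78,50 261:136,78,51 262:137,77,51 263:136,77,52 264:137,78,51 265:137,78,53 266:138,79,52 267:137,79,50 268:136,78,51 269:137,78,53 270:139,80,52 271:137,78,51 272:137,78,50 273:139,80,53 274:140,81,53 275:141,83,55
153 254:246,227,147 255:245,227,148 256:245,227,147 257:246,227,146 258:227,190,121 259:167,116,74 260:135,76,50 261:135,77,51 262:
[... 4900 characters left out ...]
221,203
168 254:243,208,84 255:231,188,76 256:183,142,63 257:153,121,63 258:171,139,78 259:179,145,84 260:174,138,80 261:151,110,66 262:140,97,71 263:152,115,94 264:158,126,106 265:176,153,136 266:206,195,177 267:218,213,193 268:221,218,198 269:223,221,203 270:215,215,195 271:196,195,177 272:189,188,171 273:182,180,163 274:171,165,149 275:167,160,144
169 254:229,196,115 255:227,194,117 256:226,195,122 257:223,192,122 258:225,196,124 259:227,199,125 260:225,192,122 261:179,134,84 262:136,78,52 263:130,78,53 264:130,86,64 265:138,104,84 266:152,126,109 267:161,147,131 268:163,155,139 269:167,159,143 270:162,156,139 271:155,148,132 272:153,145,130 273:151,143,127 274:149,139,124 275:147,138,122
```

```bash
python3 -m inch '[[[0,0,0],[-0.1,0.03,-0.09],1],[[-0.0185,0,0],[0,0,-0.09],1],[[-0.0185,0,0],[0,0,0],1],[[-0.0185,0,0],[0,0,0],1],[[-0.0185,0,0],[0,0,0],1],[[-0.0185,0,0],[0,0,0],1],[[-0.0185,0,0],[0,0,0],1],[[-0.0185,0,0],[0,0,0],1],[[-0.0185,0,0],[0,0,0],1],[[-0.0185,0,0],[0,0,0],1]]' | sed -n '2p;4p'
python3 -c "
from h import *
needf([-.043,.058,.247])"
```

```text
eef_pos: [0.5045, 0.0968, 0.2341]
ft_force: [0.4, 0.2, -0.1]
t 30.68 st [-130.1   56.1  234.1] F [ 0.4  0.2 -0.1] turn [-0.0066  0.0009 -0.0002] aligned [-0.0063 -0.2905 -0.043 ] w -0.0001 gf 0.0 j6 -1.34
```

```bash
python3 -m inch '[[[-0.006,0,0],[-0.006,0,-0.043],1],[[0,0,0],[0,-0.1,0],1],[[0,0,0],[0,-0.1,0],1],[[0,0,0],[0,-0.09,0],1],[[0,0,0],[0,0,0],1]]' | sed -n '2p;4p'
python3 -c "
from h import *
needf([-.043,.0,.248])"
```

```text
eef_pos: [0.5945, 0.0945, 0.2439]
ft_force: [0.2, -0.1, -0.3]
t 31.1 st [-40.1  57.5 243.9] F [ 0.2 -0.1 -0.3] turn [-0.0011  0.0007 -0.0004] aligned [ 0.1915  0.0095 -0.0136] w -0.0004 gf 0.0 j6 -1.37
```

```bash
python3 -m inch '[[[0,0,0],[0.03,0.008,-0.013],1],[[0,0,0],[0.03,0,0],1],[[0,0,0],[0.03,0,0],1],[[0,0,0],[0.03,0,0],1],[[0,0,0],[0.03,0,0],1],[[0,0,0],[0.025,0,0],1],[[0,0,0],[0.015,0,0],1],[[0,0,0],[0,0,0],1]]' | sed -n '2p;4p'
python3 -m inch '[[[0,0,0],[0.006,0,0],1],[[0,0,0],[0.003,0,0],1],[[0,0,0],[0,0,0],1]]'| sed -n '2p;4p'
python3 -m inch '[[[0,0,0],[0.006,0,0],1],[[0,0,0],[0,0,0],1]]'| sed -n '2p;4p'
python3 -c "
from h import *
needf([-.043,.0,.248])"
```

```text
eef_pos: [0.5857, 0.0361, 0.2469]
ft_force: [0.3, -0.1, -0.3]
eef_pos: [0.586, 0.0353, 0.2469]
ft_force: [-0.3, 0.6, 0.8]
eef_pos: [0.586, 0.0349, 0.247]
ft_force: [-1.3, 5.5, -0.9]
t 32.18 st [-46.2  -2.5 247. ] F [-1.3  5.5 -0.9] turn [-0.0007  0.0011  0.0001] aligned [-0.0082 -0.0107 -0.0033] w 0.0 gf 2.4 j6 -1.47
```

```bash
python3 -m inch '[[[0,0,0],[-0.05,0,0],1],[[0,0,0],[-0.12,0,0],1],[[0,0,0],[-0.12,0,0],1],[[0,0,0],[-0.12,0,0],1],[[0,0,0],[-0.07,0,0],1],[[0,0,0],[0,0,0],1],[[0,0,0],[0,0,0],1]]' | sed -n '2p;4p'
python3 - <<'E'
from h import *
needf([-.048,.141,.07])
ct=vision.camera("top");cs=vision.camera("scene")
for n,c in(("t",ct),("s",cs)):
    h=c["img"].astype(int); m=((h[...,0]>60)&(h[...,1]<.35*h[...,0])&(h[...,2]<.35*h[...,0])).astype(np.uint8)
    k,l,s,ce=cv2.connectedComponentsWithStats(m); print(n,[(s[i][4],ce[i].round(2)+.5) for i in range(1,k) if s[i][4]>4 and 200<ce[i][0]<330 and 130<ce[i][1]<220])
    m=((h[...,1]>60)&(h[...,0]<.5*h[...,1])&(h[...,2]<.7*h[...,1])).astype(np.uint8)
    k,l,s,ce=cv2.connectedComponentsWithStats(m); print(n,"green",[(s[i][4],ce[i].round(2)+.5) for i in range(1,k) if s[i][4]>10 and 150<ce[i][0]<350])
E
```

```text
eef_pos: [0.5922, 0.1783, 0.2476]
ft_force: [-0.2, -0.2, 0.2]
t 32.77 st [-45.8 141.1 247.6] F [-0.2 -0.2  0.2] turn [-0.0009  0.0004  0.0003] aligned [4.000e-04 7.300e-03 5.921e-01] w 0.0001 gf 0.0 j6 -1.24
t [(np.int32(29), array([271.6 , 187.02]))]
t green [(np.int32(67), array([202.41, 197.59]))]
s [(np.int32(32), array([246.22, 154.69]))]
s green [(np.int32(62), array([314.63, 214.79]))]
```

```bash
python3 -m inch '[[[0,0,0],[0,0.007,0.12],1],[[0,0,0],[0,0,0.13],1],[[0,0,0],[0,0,0.13],1],[[0,0,0],[0,0,0.13],1],[[0,0,0],[0,0,0.06],1],[[0,0,0],[0,0,0],1],[[0,0,0],[0,0,0],1]]' | sed -n '2p;4p'
python3 -m inch '[[[0,0,0],[0,0,0.007],1],[[0,0,0],[0,0,0.007],1],[[0,0,0],[0,0,0],1]]'| sed -n '2p;4p'
python3 -m inch '[[[0,0,0],[0,0,0.007],1],[[0,0,0],[0,0,0.007],1],[[0,0,0],[0,0,0],1]]'| sed -n '2p;4p'
python3 -m inch '[[[0,0,0],[0,0,0.007],1],[[0,0,0],[0,0,0],1]]'| sed -n '2p;4p'
```

```text
eef_pos: [0.5905, 0.1762, 0.0763]
ft_force: [0.9, -0.5, 0.7]
eef_pos: [0.5924, 0.178, 0.0747]
ft_force: [-0.8, -0.1, 1.1]
eef_pos: [0.591, 0.178, 0.0686]
ft_force: [0.4, 1.3, 0.1]
eef_pos: [0.5908, 0.178, 0.066]
ft_force: [-0.2, -0.8, 0.1]
```

```bash
python3 -m inch '[[[0,0,0],[0,0,0.007],1],[[0,0,0],[0,0,0.007],1],[[0,0,0],[0,0,0],1]]'| sed -n '2p;4p'
python3 -m inch '[[[0,0,0],[0,0,0.007],1],[[0,0,0],[0,0,0.007],1],[[0,0,0],[0,0,0],1]]'| sed -n '2p;4p'
python3 -m inch '[[[0,0,0],[0,0,0.007],1],[[0,0,0],[0,0,0],1]]'| sed -n '2p;4p'
```

```text
eef_pos: [0.5907, 0.1779, 0.0615]
ft_force: [-0.4, -0.0, -0.1]
eef_pos: [0.5911, 0.178, 0.0579]
ft_force: [-1.3, -0.1, 2.5]
eef_pos: [0.5912, 0.1781, 0.0562]
ft_force: [-0.9, -0.7, 4.0]
```

```bash
python3 -m inch '[[[0,0,0],[0,0,0.007],1],[[0,0,0],[0,0,0.004],1],[[0,0,0],[0,0,0],1]]'| sed -n '2p;4p'
python3 -m inch '[[[0,0,0],[0,0,0.007],1],[[0,0,0],[0,0,0.004],1],[[0,0,0],[0,0,0],1]]'| sed -n '2p;4p'
python3 -m inch '[[[0,0,0],[0,0,0.007],1],[[0,0,0],[0,0,0],1]]'| sed -n '2p;4p'
```

```text
eef_pos: [0.5914, 0.1781, 0.0558]
ft_force: [-6.5, -2.1, 17.8]
eef_pos: [0.5915, 0.1781, 0.0555]
ft_force: [-12.0, -3.5, 30.9]
eef_pos: [0.5916, 0.1781, 0.0553]
ft_force: [-15.6, -5.3, 40.9]
```

```bash
python3 -m inch '[[[0,0,0],[0,0,-0.05],1],[[0,0,0],[0,0,-0.12],1],[[0,0,0],[0,0.05,-0.12],1],[[0,0,0],[0,0.1,-0.05],1],[[0,0,0],[0,0.1,0],1],[[0,0,0],[0,0,0],1],[[0,0,0],[0,0,0],1]]'| sed -n '1,2p;4p'
python3 - <<'E'
from h import *
ct=vision.camera("top"); t=ct["img"].astype(int)
for v in range(138,147): print(v,t[v,246:253].mean(0).round().tolist(), t[v,270:276].mean(0).round().tolist())
print("stop inner",proj(ct,wo((.074,.027,.141))),proj(ct,wo((.074,-.027,.141))))
E
```

```text
clock: 36.03
eef_pos: [0.5141, 0.1807, 0.1489]
ft_force: [0.1, 0.8, -0.5]
138 [76.0, 84.0, 91.0] [60.0, 67.0, 74.0]
139 [90.0, 99.0, 106.0] [78.0, 87.0, 94.0]
140 [95.0, 100.0, 101.0] [90.0, 98.0, 105.0]
141 [100.0, 96.0, 81.0] [97.0, 101.0, 100.0]
142 [105.0, 97.0, 70.0] [107.0, 102.0, 84.0]
143 [107.0, 99.0, 71.0] [113.0, 104.0, 75.0]
144 [107.0, 99.0, 71.0] [116.0, 107.0, 75.0]
145 [107.0, 99.0, 71.0] [116.0, 106.0, 76.0]
146 [107.0, 99.0, 71.0] [116.0, 107.0, 76.0]
stop inner (np.float64(249.4587277339423), np.float64(141.3047701140081)) (np.float64(273.56132469743795), np.float64(142.13796541136347))
```

The tray is still against the stop, so I'm handing the job in.

```bash
python3 -c "
from workcell import workorder
print(workorder.job_done())"
```

```text
the job is handed in; nothing more can be done
None
```

The job is handed in at about 36 s, with no verdict returned: the tray is home (it briefly rode up on the stop and I reseated it flat), the jack is up about 10.5 mm with the probe tip pushed in about 1.5 mm by my camera estimate, the probe was swung back up to its stop, and the start button was then pressed fully and released.

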